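# Turn a jaw fragment over in its specimen box

## Task

Turn the mosasaur jaw fragment over for its second scan without touching it: put the white lid on the open clear box base in which it lies on the turntable's plinth, flush all round, then pinch base and lid together, turn the closed box upside down without letting the lid open, and set it down lid-down on the middle of the plinth. Then lift the base off, so that the fragment is left lying underside up in the lid, and set the empty base on the table clear of the turntable. Drop nothing and leave the other things where they are.

Things in the scene. Friction and masses are not known exactly. Their poses are not given: they have to be found in the camera images.
- turntable: Photo-scanning turntable, fixed to the table: grey round housing, aluminium platter 184 mm across, top 48 mm above the table, on it a round black plinth 96 mm across and 50 mm high. Platter and plinth turn together about the upright axis, held by light friction (0.15 N m). Origin: on the axis at table level; z up.
- stage (a point): Centre of the plinth's flat top, on the turntable's axis, 98 mm above the table; z up. Upside down here, the closed box has its lid's skirt edge (the seam) 20 mm above the plinth and its base's underside 44 mm above.
- base: Clear plastic base of a two-part box, 70 g, 68 x 68 mm, standing open side up on the plinth. Plain upright outer walls 24 mm high, to be gripped from outside; floor 3 mm. Inside them a thin neck of four plates rises 8 mm above the rim, 60 mm across outside at the rim, 59 mm at its top. Origin: centre of the underside; x, y square to the walls; z from underside to mouth.
- seam (a point): Point of the base on its centre line at the height of its rim, 24 mm from the underside: here base and lid meet. Their outer faces are flush, so fingers laid across the seam on two opposite sides press on both. Nothing else holds the lid: if the box is tipped without that pinch, it falls off.
- lid: White plastic lid, about 60 g, 68 x 68 mm, 20 mm high (top 3 mm; skirt 63 mm wide inside), lying skirt down on the table left or right of the turntable. Origin: centre of the skirt's lower edge; z to the closed top. It slips loosely over the base's neck (1.5 mm play a side, any square turn) and rests on the rim: its origin is then at point seam, and the closed box is 44 mm high.
- fossil: Beige mosasaur jaw fragment, about 80 g, 46 x 42 x 28 mm: a block of bone with three dark brown teeth to its +y, loose on the base's 3 mm floor, showing 7 mm above the rim. In the closed box (55 mm wide, 38 mm high inside) it can slide but not tumble: it turns over with the box. Origin: centre of the underside; z up at the start. Fragile.
- cube: Bystander: clear acrylic cube, 50 mm, with a dark specimen cast into it, loose on the table on the other side of the turntable from the lid. Origin: centre of the underside.
- tube: Bystander: cork-stoppered glass tube standing upright, 24 mm across, 80 mm high, on the left (+y). Origin: centre of the underside.
- set_square: Bystander: flat brass set square, 4 mm thick, legs 110 mm (along its x) and 81 mm (along its y), lying on the right (-y). Origin: where the centre lines of the legs meet, on the underside.
- lamp: Bystander: lamp on a round black bakelite base 130 mm across, 340 mm high, fixed at the right edge of the work area. Origin: centre of the underside.
Things that resemble listed ones, but are neither listed nor needed, are in the scene too. What is shaped like the base but pink or purple is not meant.

How it is judged:
By the outcome, as a careful person would: the job done as asked, in the order asked, and still so for the second after the job is handed in, with the robot touching nothing.
It also fails if it takes over 72 s, if anything falls off the work surface, if the arm or the gripper's body presses on something with over 40 N, if the wrist force passes 120 N, or if a joint passes its speed limit or range.

## Robot

A 6-joint arm with a two-finger parallel gripper is mounted at the origin on the work surface. World frame = base frame: x ahead of the robot, y to its left, z up, the work surface at z = 0. Lengths are in m, angles in degrees, forces in N, time in s.
With the tool pointing down it reaches from about 0.4 to 0.825 m from the base axis. Payload 7 kg.
Tool frame: the origin (TCP) lies on the centre line of the jaws, within the pads' length; the fingertips stand 14 mm ahead of it and the grasp point (between the pads) lies 5 mm behind it; z points along the fingers, x is the direction in which the jaws open and shut, and the axes are right-handed (so a half turn about z gives the same grasp; the last joint's range is limited). The gripper opens to 88 mm and grips with 3 to 60 N. Pads are 19 mm wide; open, the fingers measure 130 mm over their backs; the gripper's body (78 mm by 193 mm) begins 47 mm behind the grasp point.
Start: joints at [-60.671, 20.546, 0.682, 0, -70.136, -16.507], TCP at [0.15, -0.658, 0.213] pointing down, gripper open.
Joint ranges: [-176.03, 176.03], [-82.01, 121.73], [-58.28, 71.71], [-173.87, 95.51], [-174.79, -0.11], [-173.66, 173.66]. Speed limits (degrees/s): [136.94, 136.94, 172.46, 180, 180, 180].

## Interface

Orientations are given as [roll, pitch, yaw] about the fixed x, y, z axes, in that order (R = Rz(yaw) Ry(pitch) Rx(roll)).
In Python, from plant import * gives the robot as it stands.
- The arm moves only by the shell command python3 -m handwheel 'ROWS' [OPENING]. ROWS is JSON, a list of rows, each a list of 2 entries, a list of its own where there are three numbers: the shift along the tool's x, y, z each as a share of 0.2 m, from -1 to 1, then the turn, a rotation vector about the tool's x, y, z each as a share of 360 degrees, from -1 to 1. In form: [[[tx, ty, tz], [ax, ay, az]], ...]. A call has 1 to 5 rows; each row is the pose to reach, as a shift and turn from the pose commanded when the call began, along the tool's axes at that moment, turning the shorter way round; what a row does not reach only later rows make up. A row lasts 1/12 s, in which the tool goes at most 41.7 mm and 7.16 degrees, less where a joint would pass 70% of its speed; a pose out of reach is approached as far as the arm can. A call with a number of a shift or a turn outside -1 to 1 is refused whole. A call with a gripper value outside its range is refused whole. OPENING is the closure, from -1 (fully open) to 1 (shut), set as the call begins (- or left out, the last holds). The fingers move at their own pace and stop on an object; the grip force is fixed at half the most. Time passes only in rows, so rows that repeat a pose let the fingers close. It gives the time, the measured TCP pose, the force and the opening at its end, in the units of the state.
- get_obs(): the state, without advancing time (a new reading comes with each control period).
- snapshot(name): name is "scene" or "top" or "wrist"; returns a dict with "color" (420x560x3 uint8, red, green, blue), "z_map" (420x560 float32, m along the optical axis (not along the pixel's ray), 0 where there is no reading), "intrinsics" (3x3 intrinsics, pixels), "rvec" (rotation vector, rad) and "tvec" (3), from world to camera coordinates, as OpenCV has them. Camera axes: x right, y down, z forward; pixel columns grow to the right and rows downward; lengths in m; the calibration is good to about 2 mm. A picture is of the moment at which its call begins.
- close_job(): hands the job in, once; it reports no verdict.
The state is a dict: "clock": time; "joint_pos": joint angles; "qvel": joint speeds; "tau": joint torques, N m; "tool_pos": TCP position; "orientation": TCP orientation; "force": force on the tool from outside, world axes, zero at the start; "moment": the same for the moment, N m; "opening": finger opening in m.
Only numpy, scipy, OpenCV 4.12 (cv2) and the standard library are available. Lean on these libraries where they do the work, as an engineer would, in place of code of your own. Each camera call takes 0.05 s, during which the arm holds its last target. There are 200 camera calls.

## Working session

There is one attempt and no reset: what is moved stays moved. The work goes in short steps, Python scripts to look and compute and a shell command to move; the robot and the scene stay as the last step left them, time stands still between calls to the robot, and variables do not carry over. Pictures are saved under pics/ and viewed, about 8 in all and at most 12, crops included, and the job is handed in when it is done.

```bash
mkdir -p pics; ls
cat > h.py <<'E'
from plant import *
import numpy as np, cv2
from scipy.spatial.transform import Rotation as R
def snap(n, f=None):
    s=snapshot(n)
    if f: cv2.imwrite('pics/'+f, s['color'][:,:,::-1])
    return s
def world(s):
    K=s['intrinsics']; z=s['z_map']; v,u=np.mgrid[:z.shape[0],:z.shape[1]]
    p=np.stack([(u-K[0,2])/K[0,0]*z,(v-K[1,2])/K[1,1]*z,z],-1)
    M=cv2.Rodrigues(np.array(s['rvec'],float))[0]
    w=(p-np.array(s['tvec']).ravel())@M
    w[z==0]=np.nan
    return w
E
python3 - <<'E'
from h import *
a=snap('scene'); b=snap('top')
np.save('top.npy',world(b)); np.save('scene.npy',world(a))
cv2.imwrite('pics/top.png',b['color'][:,:,::-1]); cv2.imwrite('pics/scene.png',a['color'][:,:,::-1])
print(get_obs())
w=world(b); print(w[::60,::80].round(3).tolist()[3])
E
```

```text
pics
{'clock': 0.1, 'joint_pos': array([-6.06712051e+01,  2.05879504e+01,  6.39307923e-01, -1.85072181e-02,
       -7.01372385e+01, -1.65067657e+01]), 'qvel': array([-0.05787828, -0.13970748,  0.18056811,  0.0640148 , -0.02833584,
       -0.00393582]), 'tau': array([-1.32940400e-03, -5.84162557e+01,  2.93755192e+01,  7.01550677e+00,
        1.02334734e-02, -5.53348957e-05]), 'tool_pos': array([ 0.14966716, -0.65771886,  0.21200916]), 'orientation': array([-1.79992278e+02, -8.72852952e-02,  1.02815722e+02]), 'force': array([-0.44456982, -0.56630472, -0.23656623]), 'moment': array([ 0.02072438, -0.03383376,  0.01234883]), 'opening': 0.08770558353470492}
[[0.823, 1.3, -0.589], [0.718, 0.594, 0.001], [0.725, 0.308, -0.002], [0.731, 0.02, 0.004], [0.738, -0.267, 0.003], [0.743, -0.552, 0.015], [0.919, -1.223, -0.756]]
```

View pics/top.png

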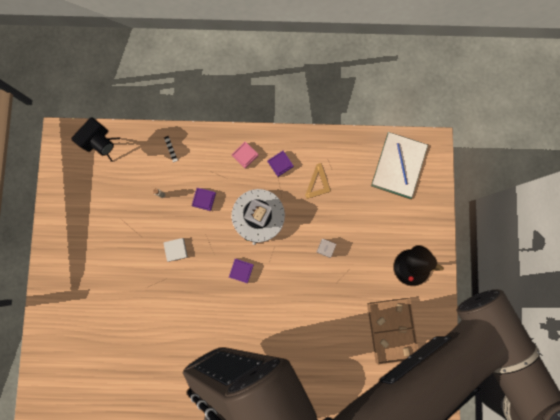

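View pics/scene.png

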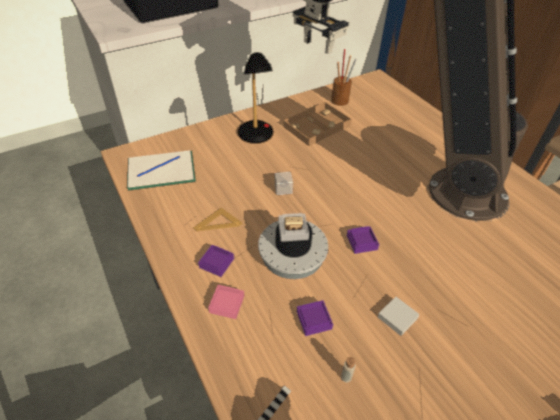

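Top view: the white lid is at (176,250) and the clear base with the fossil is on the plinth at (259,213). Possible confusions are the purple boxes at (204,199), (281,163), (242,270), the pink one at (245,155) and the acrylic cube at (327,248). The tube is at (158,193) and the set square at (318,182). By description I choose (176,250) for the lid and (259,213) for the base. I'll measure both and check them in one crop.

Run:
```python
from h import *
b=snap('top'); a=snap('scene'); w=world(b); c=b['color'].astype(int); ws=world(a)
def rect(m,n,w):
    p=w[m][:,:2].astype(np.float32)*1000; r=cv2.minAreaRect(p); print(n,m.sum(),'ctr',np.round(r[0],1),'size',np.round(r[1],1),'ang',round(r[2],1),'z',np.nanmedian(w[m][:,2]).round(4))
def box(w,x0,x1,y0,y1,z0,z1): return (w[...,0]>x0)&(w[...,0]<x1)&(w[...,1]>y0)&(w[...,1]<y1)&(w[...,2]>z0)&(w[...,2]<z1)
lx=w[250,176]; bx=w[213,259]; print(lx,bx, w[235,240],w[248,327],w[193,158])
for n,ww in(('top',w),('scene',ws)):
  rect(box(ww,lx[0]-.06,lx[0]+.06,lx[1]-.06,lx[1]+.06,.012,.03),n+' lid',ww)
  rect(box(ww,bx[0]-.07,bx[0]+.07,bx[1]-.07,bx[1]+.07,.112,.15),n+' base',ww)
  rect(box(ww,bx[0]-.07,bx[0]+.07,bx[1]-.07,bx[1]+.07,.085,.105),n+' plinth',ww)
  m=box(ww,bx[0]-.13,bx[0]+.13,bx[1]-.13,bx[1]+.13,.042,.054); (cc,rr)=cv2.minEnclosingCircle(ww[m][:,:2].astype(np.float32)*1000); print('platter',cc,rr)
im=b['color'][170:290,140:345,::-1]
i1=cv2.resize(im[10:80,85:155],(560,560),interpolation=cv2.INTER_CUBIC)
i2=cv2.resize(b['color'][230:270,156:196,::-1],(240,240),interpolation=cv2.INTER_CUBIC)
o=np.zeros((560,800,3),np.uint8);o[:,:560]=i1;o[:240,560:]=i2
i3=cv2.resize(a['color'][205:245,274:314,::-1],(240,240),interpolation=cv2.INTER_CUBIC);o[260:500,560:]=i3
cv2.imwrite('pics/crop.png',o)
```

```text
[0.47506461 0.23185076 0.01839171] [ 0.59763824 -0.05915927  0.13161096] [5.33708592e-01 1.31970308e-02 4.54440437e-04] [ 0.49326615 -0.29013662  0.04569728] [0.66522295 0.28949659 0.0721104 ]
top lid 395 ctr [477.  237.2] size [67.8 70. ] ang 14.0 z 0.0199
top base 308 ctr [602.3 -52.5] size [68.4 68. ] ang 66.4 z 0.1261
top plinth 330 ctr [601.1 -49.6] size [95.1 91.8] ang 45.2 z 0.0994
platter (601.3994750976562, -49.60740280151367) 91.82418060302734
scene lid 789 ctr [475.3 238.8] size [71.8 69.4] ang 14.2 z 0.0199
scene base 579 ctr [601.5 -49.8] size [71.  68.3] ang 66.5 z 0.1234
scene plinth 427 ctr [602.7 -41. ] size [85.  94.5] ang 70.0 z 0.0977
platter (601.5494995117188, -47.42707443237305) 93.16629028320312
```

View pics/crop.png

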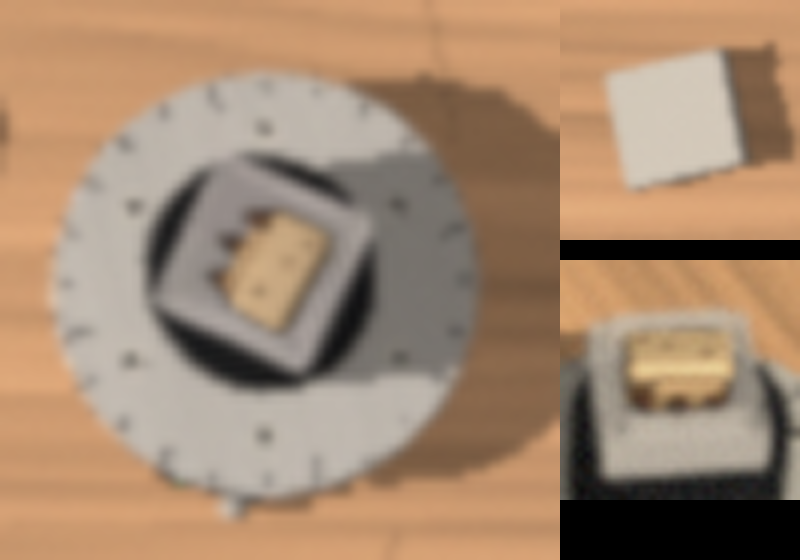

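The crop confirms both choices: a plain white lid top (upper right) and a clear base holding the beige fragment with three brown teeth. The measured sizes fit: about 68 mm square, with lid top z 0.020 and rim z 0.122. Next is a planner helper, then moving over the lid.

```bash
cat >> h.py <<'E'
def down(yaw): return R.from_euler('xyz',[180,0,yaw],degrees=True)
def cur(): o=get_obs(); return np.array(o['tool_pos']), R.from_euler('xyz',o['orientation'],degrees=True)
def plan(wps, start=None):
    """print shares for successive calls; each waypoint = (pos, Rotation)"""
    p,r=start or cur()
    for q,s in wps:
        t=r.inv().apply(np.array(q)-p)/.2; a=np.degrees((r.inv()*s).as_rotvec())/360
        n=max(np.linalg.norm(t)*.2/.0417, np.linalg.norm(a)*360/7.16)
        print(t.round(3).tolist(), a.round(4).tolist(), 'rows %.1f'%n, 'BAD' if max(abs(t))>1 else '')
        p,r=np.array(q),s
E
python3 - <<'E'
from h import *
D=down(104)
plan([((.255,-.48,.25),D),((.36,-.3,.25),D),((.43,-.12,.25),D),((.45,.06,.25),D),((.465,.238,.25),D)])
E
```

```text
[0.751, 0.711, -0.188] [-0.0, -0.0002, -0.0033] rows 5.0 
[0.746, 0.727, 0.0] [0.0, 0.0, 0.0] rows 5.0 
[0.789, 0.557, 0.0] [0.0, 0.0, 0.0] rows 4.6 
[0.849, 0.315, 0.0] [0.0, 0.0, 0.0] rows 4.3 
[0.845, 0.288, 0.0] [0.0, 0.0, 0.0] rows 4.3
```

```bash
H="python3 -m handwheel"
$H '[[[0.75,0.71,-0.19],[0,0,-0.0033]],[[0.75,0.71,-0.19],[0,0,-0.0033]],[[0.75,0.71,-0.19],[0,0,-0.0033]],[[0.75,0.71,-0.19],[0,0,-0.0033]],[[0.75,0.71,-0.19],[0,0,-0.0033]]]' -1
$H '[[[0.75,0.73,0],[0,0,0]],[[0.75,0.73,0],[0,0,0]],[[0.75,0.73,0],[0,0,0]],[[0.75,0.73,0],[0,0,0]],[[0.75,0.73,0],[0,0,0]]]'
$H '[[[0.79,0.56,0],[0,0,0]],[[0.79,0.56,0],[0,0,0]],[[0.79,0.56,0],[0,0,0]],[[0.79,0.56,0],[0,0,0]],[[0.79,0.56,0],[0,0,0]]]'
$H '[[[0.85,0.315,0],[0,0,0]],[[0.85,0.315,0],[0,0,0]],[[0.85,0.315,0],[0,0,0]],[[0.85,0.315,0],[0,0,0]],[[0.85,0.315,0],[0,0,0]]]'
$H '[[[0.85,0.29,0],[0,0,0]],[[0.85,0.29,0],[0,0,0]],[[0.85,0.29,0],[0,0,0]],[[0.85,0.29,0],[0,0,0]],[[0.85,0.29,0],[0,0,0]]]'
python3 - <<'E'
from h import *
s=snap('wrist','w1.png'); w=world(s); o=get_obs(); print(o)
import json
m=(w[...,2]>.012)&(w[...,2]<.03)&(abs(w[...,0]-.477)<.06)&(abs(w[...,1]-.238)<.06)
r=cv2.minAreaRect(w[m][:,:2].astype(np.float32)*1000); print(m.sum(),r,np.median(w[m][:,2]))
m=(abs(w[...,2]-.02)<.003)&m; print(w[m].mean(0))
E
```

```text
clock: 0.62
tool_pos: [0.2545, -0.4801, 0.2506]
orientation: [-180.0, -0.0, 104.0]
force: [1.5, -0.2, 0.2]
opening: 0.0876
clock: 1.03
tool_pos: [0.3593, -0.2999, 0.2508]
orientation: [180.0, 0.0, 104.0]
force: [0.6, -0.2, -0.5]
opening: 0.0875
clock: 1.45
tool_pos: [0.43, -0.1184, 0.2509]
orientation: [179.9, -0.0, 104.1]
force: [-0.2, 0.3, 0.4]
opening: 0.0877
clock: 1.87
tool_pos: [0.4497, 0.0629, 0.2507]
orientation: [179.9, -0.0, 104.2]
force: [0.6, -0.4, -0.1]
opening: 0.088
clock: 2.28
tool_pos: [0.4646, 0.2423, 0.2501]
orientation: [180.0, -0.0, 104.1]
force: [0.4, -0.4, 0.4]
opening: 0.0874
{'clock': 2.3333, 'joint_pos': array([ 4.90019519e+01,  4.91473783e+00, -1.48246715e+01, -5.06133546e-03,
       -7.02746321e+01, -1.24817606e+02]), 'qvel': array([-2.54299179, -1.85363889, -2.56972748,  0.0357782 , -0.48907938,
        3.14354586]), 'tau': array([  0.90718651, -38.62426043,  28.42318833,   6.76770821,
        -0.40562516,  -0.19030304]), 'tool_pos': array([0.46474436, 0.24235047, 0.24985362]), 'orientation': array([-1.79985752e+02,  4.10615902e-03,  1.04182637e+02]), 'force': array([0.34881681, 1.71824998, 1.06816939]), 'moment': array([ 0.27071781, -0.1777145 , -0.01326692]), 'opening': 0.08738062279814482}
3062 ((478.0206604003906, 237.67283630371094), (68.0213851928711, 68.07521057128906), 14.069278717041016) 0.019919262613915786
[0.47711046 0.23758324 0.01991333]
```

Wrist camera: lid at (478.0, 237.7) mm, 68.0 × 68.1 mm, angle 14.1°, top z 0.0199. I'll centre it with two square squeezes, then pick it up.

Run:
```python
from h import *
D=down(104.1);E=down(194.1)
x,y=.4780,.2377
plan([((x,y,.08),D),((x,y,.016),D),((x,y,.07),D),((x,y,.07),E),((x,y,.016),E)])
```

```text
[-0.039, 0.059, 0.849] [-0.0, 0.0, 0.0002] rows 4.1 
[0.0, -0.0, 0.32] [0.0, 0.0, 0.0] rows 1.5 
[0.0, 0.0, -0.27] [0.0, 0.0, 0.0] rows 1.3 
[0.0, 0.0, 0.0] [0.0, 0.0, -0.25] rows 12.6 
[-0.0, -0.0, 0.27] [0.0, 0.0, 0.0] rows 1.3
```

```bash
H="python3 -m handwheel"
$H '[[[-0.039,0.059,0.85],[0,0,0]],[[-0.039,0.059,0.85],[0,0,0]],[[-0.039,0.059,0.85],[0,0,0]],[[-0.039,0.059,0.85],[0,0,0]],[[-0.039,0.059,0.85],[0,0,0]]]' -1
$H '[[[0,0,0.1],[0,0,0]],[[0,0,0.2],[0,0,0]],[[0,0,0.32],[0,0,0]],[[0,0,0.32],[0,0,0]],[[0,0,0.32],[0,0,0]]]'
$H '[[[0,0,0],[0,0,0]],[[0,0,0],[0,0,0]],[[0,0,0],[0,0,0]],[[0,0,0],[0,0,0]],[[0,0,0],[0,0,0]]]' 1
$H '[[[0,0,0],[0,0,0]],[[0,0,0],[0,0,0]],[[0,0,0],[0,0,0]]]'
```

```text
clock: 2.75
tool_pos: [0.4741, 0.2295, 0.0738]
orientation: [-179.4, 0.3, 103.9]
force: [-1.4, -0.8, -0.2]
opening: 0.0876
clock: 3.17
tool_pos: [0.4779, 0.2329, 0.0174]
orientation: [-179.9, 0.1, 104.0]
force: [-0.1, 0.3, 0.7]
opening: 0.0877
clock: 3.58
tool_pos: [0.4781, 0.2334, 0.0174]
orientation: [179.9, -0.0, 104.0]
force: [1.2, 0.5, -0.5]
opening: 0.0596
clock: 3.83
tool_pos: [0.4778, 0.2331, 0.0166]
orientation: [-180.0, -0.0, 104.0]
force: [0.0, 0.1, -0.3]
opening: 0.0399
```

Run:
```python
from h import *
a=snap('scene'); b=snap('wrist'); o=get_obs(); print(o['opening'],o['tool_pos'])
o=np.zeros((420,800,3),np.uint8)
o[:,:400]=cv2.resize(a['color'][230:370,320:453,::-1],(400,420)); o[:300,400:]=cv2.resize(b['color'][:,:,::-1],(400,300)); cv2.imwrite('pics/g1.png',o)
```

```text
0.031181896910672788 [0.47774419 0.2330702  0.01650798]
```

View pics/g1.png

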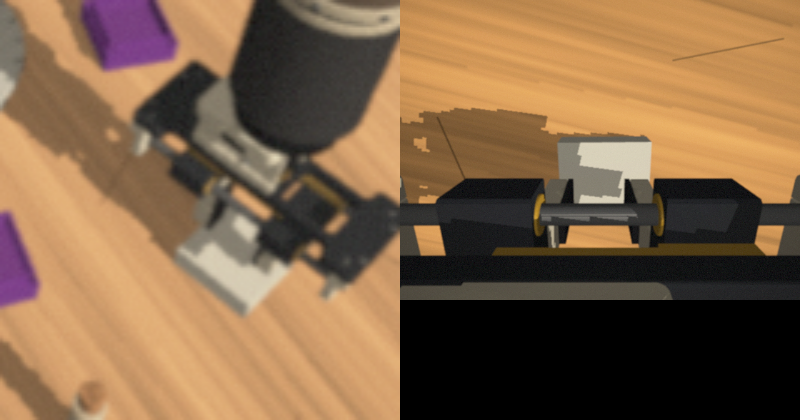

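The view shows the fingers closing beside the lid, with the lid ahead of them along tool y, so they missed it or squeezed it out. I'll stop closing, reopen, rise and re-measure.

```bash
H="python3 -m handwheel"
$H '[[[0,0,0],[0,0,0]],[[0,0,0],[0,0,0]],[[0,0,0],[0,0,0]]]' -1
$H '[[[0,0,-0.3],[0,0,0]],[[0,0,-0.6],[0,0,0]],[[0,0,-0.9],[0,0,0]],[[0,0,-0.9],[0,0,0]],[[0,0,-0.9],[0,0,0]]]' -1
python3 - <<'E'
from h import *
for n in('wrist','scene'):
  s=snap(n); w=world(s); 
  m=(w[...,2]>.012)&(w[...,2]<.03)&(abs(w[...,0]-.477)<.07)&(abs(w[...,1]-.238)<.07)
  p=w[m][:,:2].astype(np.float32)*1000
  if len(p)>3: print(n,m.sum(),cv2.minAreaRect(p),np.median(w[m][:,2]))
o=get_obs();print(o['tool_pos'],o['orientation'],o['joint_pos'],o['opening'],o['force'])
print(s['rvec'],s['tvec'])
E
```

```text
clock: 4.18
tool_pos: [0.4778, 0.2331, 0.0165]
orientation: [-180.0, 0.0, 104.0]
force: [-1.6, 0.1, -0.8]
opening: 0.0464
clock: 4.6
tool_pos: [0.4801, 0.2345, 0.2034]
orientation: [179.5, -0.2, 104.1]
force: [1.4, -0.1, 1.3]
opening: 0.0798
wrist 3993 ((478.4024353027344, 237.79835510253906), (68.53011322021484, 68.12092590332031), 14.631850242614746) 0.01985163408652657
scene 791 ((475.9754333496094, 239.24623107910156), (71.0132827758789, 68.37532043457031), 14.69211196899414) 0.019855633237361524
[0.47942959 0.23441966 0.20073792] [179.62369749  -0.19347318 104.03125552] [ 4.71540290e+01  7.46388469e+00 -1.85020140e+01  4.86630440e-02
 -6.36132359e+01 -1.23144876e+02] 0.08565265324492902 [-0.32478138  0.63870806  0.06453741]
[ 0.67839143  2.65767618 -1.0755007 ] [ 0.60118545 -0.0512079   1.37394846]
```

Run:
```python
from h import *
o=get_obs(); p=np.array(o['tool_pos']); r=R.from_euler('xyz',o['orientation'],degrees=True)
for n in('wrist','scene','top'):
  s=snap(n); w=world(s); t=r.inv().apply((w.reshape(-1,3)-p)).reshape(w.shape)
  M=cv2.Rodrigues(np.array(s['rvec'],float))[0]; c=-M.T@np.array(s['tvec']).ravel()
  print(n,'cam in tool',r.inv().apply(c-p).round(3), 'axis',r.inv().apply(M[2]).round(3))
  m=(abs(t[...,0])<.15)&(abs(t[...,1])<.15)&(t[...,2]<.05)&(t[...,2]>-.05)
  q=t[m]
  print(m.sum(), [np.percentile(q,k,axis=0).round(3).tolist() for k in(0,5,50,95,100)] if len(q) else '')
  if n=='wrist':
    for rr in range(180,420,20): print(rr,[tuple(t[rr,c].round(3)) for c in (150,200,230,280,330,360,400)])
  if n=='wrist': cv2.imwrite('pics/w2.png',s['color'][:,:,::-1])
```

```text
wrist cam in tool [-0.    -0.073 -0.172] axis [-0.     0.274  0.962]
3373 [[-0.061, -0.011, -0.05], [-0.057, -0.011, -0.049], [0.042, -0.009, -0.034], [0.057, 0.003, -0.017], [0.061, 0.011, -0.013]]
180 [(np.float64(-0.143), np.float64(-0.006), np.float64(0.199)), (np.float64(-0.088), np.float64(-0.006), np.float64(0.2)), (np.float64(-0.054), np.float64(-0.005), np.float64(0.202)), (np.float64(0.002), np.float64(-0.009), np.float64(0.18)), (np.float64(0.058), np.float64(-0.006), np.float64(0.201)), (np.float64(0.091), np.float64(-0.006), np.float64(0.2)), (np.float64(0.137), np.float64(-0.005), np.float64(0.202))]
200 [(np.float64(-0.146), np.float64(0.017), np.float64(0.199)), (np.float64(-0.089), np.float64(0.018), np.float64(0.201)), (np.float64(-0.055), np.float64(0.018), np.float64(0.201)), (np.float64(0.002), np.float64(0.013), np.float64(0.182)), (np.float64(0.059), np.float64(0.018), np.float64(0.201)), (np.float64(0.093), np.float64(0.017), np.float64(0.201)), (np.float64(0.139), np.float64(0.018), np.float64(0.202))]
220 [(np.float64(-0.148), np.float64(0.041), np.float64(0
[... 3756 characters left out ...]
)]
400 [(np.float64(-0.023), np.float64(-0.024), np.float64(-0.122)), (np.float64(-0.014), np.float64(-0.025), np.float64(-0.123)), (np.float64(-0.009), np.float64(-0.024), np.float64(-0.123)), (np.float64(0.0), np.float64(-0.025), np.float64(-0.124)), (np.float64(0.009), np.float64(-0.026), np.float64(-0.124)), (np.float64(0.014), np.float64(-0.025), np.float64(-0.124)), (np.float64(0.022), np.float64(-0.023), np.float64(-0.122))]
scene cam in tool [ 0.206  0.606 -0.739] axis [-0.509 -0.483  0.712]
248 [[-0.059, -0.012, -0.05], [-0.056, -0.007, -0.048], [-0.042, 0.008, -0.031], [0.06, 0.01, -0.015], [0.063, 0.011, -0.012]]
top cam in tool [-0.343 -0.121 -1.227] axis [-0.034  0.107  0.994]
0
```

View pics/w2.png

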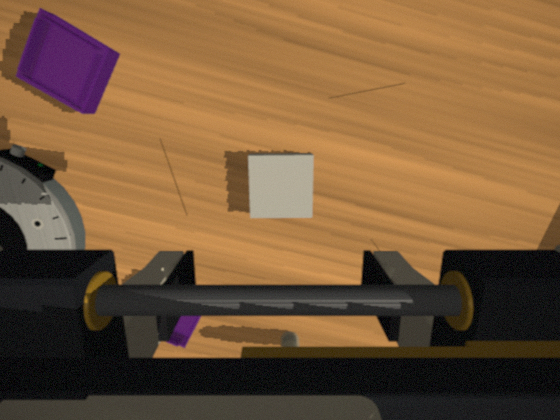

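This view shows the lid undisturbed at (281,186) and the fingers at (155,300) and (400,300). Both cameras put the fingertips 13 mm *behind* the reported TCP, not 14 mm ahead as stated. So at TCP z 16.5 mm the tips were about 30 mm up and closed above the 20 mm lid. I trust the images and will go 27 mm deeper, in steps, watching the force.

Run:
```python
from h import *
D=down(104.1)
x,y=.4782,.2378
plan([((x,y,.03),D),((x,y,-.007),D)])
```

```text
[0.023, 0.012, 0.829] [-0.0002, 0.0, -0.0003] rows 4.0 
[0.0, -0.0, 0.185] [0.0, 0.0, 0.0] rows 0.9
```

```bash
H="python3 -m handwheel"
$H '[[[0.023,0.012,0.83],[0,0,0]],[[0.023,0.012,0.83],[0,0,0]],[[0.023,0.012,0.83],[0,0,0]],[[0.023,0.012,0.83],[0,0,0]],[[0.023,0.012,0.83],[0,0,0]]]' -1
$H '[[[0,0,0.04],[0,0,0]],[[0,0,0.08],[0,0,0]],[[0,0,0.1],[0,0,0]],[[0,0,0.1],[0,0,0]]]'
$H '[[[0,0,0.04],[0,0,0]],[[0,0,0.07],[0,0,0]],[[0,0,0.085],[0,0,0]],[[0,0,0.085],[0,0,0]]]'
$H '[[[0,0,0],[0,0,0]],[[0,0,0],[0,0,0]],[[0,0,0],[0,0,0]],[[0,0,0],[0,0,0]],[[0,0,0],[0,0,0]]]' 1
```

```text
clock: 5.27
tool_pos: [0.4739, 0.2336, 0.022]
orientation: [-179.2, 0.4, 103.9]
force: [-0.9, -1.4, -0.3]
opening: 0.0878
clock: 5.6
tool_pos: [0.4795, 0.2386, 0.0114]
orientation: [179.9, -0.0, 104.0]
force: [-1.1, 0.4, 0.5]
opening: 0.0876
clock: 5.93
tool_pos: [0.4787, 0.2379, -0.0069]
orientation: [-180.0, 0.0, 104.0]
force: [-0.3, -0.1, -0.7]
opening: 0.0877
clock: 6.35
tool_pos: [0.4791, 0.2383, -0.0062]
orientation: [180.0, -0.0, 104.0]
force: [-0.2, -0.0, 1.8]
opening: 0.0677
```

Gripped at 67.7 mm, so the hypothesis holds. Now the second, perpendicular squeeze.

```bash
H="python3 -m handwheel"
$H '[[[0,0,0],[0,0,0]],[[0,0,0],[0,0,0]],[[0,0,0],[0,0,0]],[[0,0,0],[0,0,0]],[[0,0,0],[0,0,0]]]' -1
$H '[[[0,0,-0.12],[0,0,0]],[[0,0,-0.25],[0,0,0]],[[0,0,-0.25],[0,0,0]]]'
$H '[[[0,0,0],[0,0,-0.09]],[[0,0,0],[0,0,-0.09]],[[0,0,0],[0,0,-0.09]],[[0,0,0],[0,0,-0.09]],[[0,0,0],[0,0,-0.09]]]'
$H '[[[0,0,0],[0,0,-0.09]],[[0,0,0],[0,0,-0.09]],[[0,0,0],[0,0,-0.09]],[[0,0,0],[0,0,-0.09]],[[0,0,0],[0,0,-0.09]]]'
$H '[[[0,0,0],[0,0,-0.07]],[[0,0,0],[0,0,-0.07]],[[0,0,0],[0,0,-0.07]],[[0,0,0],[0,0,-0.07]],[[0,0,0],[0,0,-0.07]]]'
$H '[[[0,0,0.12],[0,0,0]],[[0,0,0.25],[0,0,0]],[[0,0,0.25],[0,0,0]],[[0,0,0.25],[0,0,0]]]'
$H '[[[0,0,0],[0,0,0]],[[0,0,0],[0,0,0]],[[0,0,0],[0,0,0]],[[0,0,0],[0,0,0]],[[0,0,0],[0,0,0]]]' 1
python3 -c "
from h import *
print(get_obs())"
```

```text
clock: 6.77
tool_pos: [0.479, 0.2381, -0.0065]
orientation: [-180.0, 0.0, 104.0]
force: [-0.4, 0.8, -0.1]
opening: 0.0871
clock: 7.02
tool_pos: [0.4812, 0.2399, 0.0477]
orientation: [179.7, -0.1, 104.1]
force: [0.6, 1.1, -0.2]
opening: 0.0874
clock: 7.43
tool_pos: [0.479, 0.2382, 0.0436]
orientation: [180.0, -0.0, 136.8]
force: [-0.1, -0.1, 0.4]
opening: 0.0875
clock: 7.85
tool_pos: [0.479, 0.2382, 0.0435]
orientation: [180.0, 0.0, 169.2]
force: [-0.3, -0.5, -0.0]
opening: 0.0873
clock: 8.27
tool_pos: [0.479, 0.2382, 0.0435]
orientation: [180.0, 0.0, -165.8]
force: [0.2, -0.4, 0.2]
opening: 0.0872
clock: 8.6
tool_pos: [0.4783, 0.2373, -0.0072]
orientation: [-179.9, -0.2, -166.1]
force: [-0.4, -0.1, 0.1]
opening: 0.088
clock: 9.02
tool_pos: [0.4795, 0.2386, -0.0053]
orientation: [180.0, 0.1, -166.0]
force: [-2.2, 0.1, 5.8]
opening: 0.0676
{'clock': 9.0167, 'joint_pos': array([ 4.74520384e+01,  2.16612373e+01, -3.16062770e+01,  1.26991093e-02,
       -3.66350498e+01, -3.34496422e+01]), 'qvel': array([-0.01782355, -0.07508759, -0.08410121, -0.03458096, -0.10204941,
        0.03794539]), 'tau': array([-4.65577953e-01, -4.59714782e+01,  1.77666235e+01,  4.24739644e+00,
        4.92356904e-01,  3.74024652e-02]), 'tool_pos': array([ 0.47946426,  0.23864736, -0.00534453]), 'orientation': array([ 1.79952630e+02,  8.54834618e-02, -1.65987455e+02]), 'force': array([-2.19701365,  0.10672565,  5.80481851]), 'moment': array([ 0.04578083,  0.89248514, -0.08733079]), 'opening': 0.06763397746131294}
```

Lid gripped at 67.6 mm and now centred in the jaws. Lifting it and moving to a pose where the wrist camera sees the base beside it.

Run:
```python
from h import *
D=down(194);E=down(175);F=down(156.5)
plan([((.4793,.2384,.19),D),((.55,.13,.29),E),((.638,.03,.30),F)])
```

```text
[-0.0, -0.0, -0.977] [0.0001, 0.0002, 0.0] rows 4.7 
[-0.212, -0.611, -0.5] [0.0, -0.0, 0.0528] rows 3.9 
[-0.482, -0.46, -0.05] [0.0, -0.0, 0.0514] rows 3.2
```

```bash
H="python3 -m handwheel"
$H '[[[0,0,-0.1],[0,0,0]],[[0,0,-0.3],[0,0,0]],[[0,0,-0.5],[0,0,0]],[[0,0,-0.7],[0,0,0]],[[0,0,-0.9],[0,0,0]]]' 1
$H '[[[-0.212,-0.611,-0.5],[0,0,0.0528]],[[-0.212,-0.611,-0.5],[0,0,0.0528]],[[-0.212,-0.611,-0.5],[0,0,0.0528]],[[-0.212,-0.611,-0.5],[0,0,0.0528]],[[-0.212,-0.611,-0.5],[0,0,0.0528]]]'
$H '[[[-0.482,-0.46,-0.05],[0,0,0.0514]],[[-0.482,-0.46,-0.05],[0,0,0.0514]],[[-0.482,-0.46,-0.05],[0,0,0.0514]],[[-0.482,-0.46,-0.05],[0,0,0.0514]],[[-0.482,-0.46,-0.05],[0,0,0.0514]]]'
$H '[[[0,0,0],[0,0,0]],[[0,0,0],[0,0,0]],[[0,0,0],[0,0,0]]]'
python3 - <<'E'
from h import *
s=snap('wrist','w3.png'); w=world(s); o=get_obs(); print(o['tool_pos'],o['orientation'],o['joint_pos'],o['opening'])
def box(z0,z1,rad=.055): return (w[...,2]>z0)&(w[...,2]<z1)&(np.hypot(w[...,0]-.602,w[...,1]+.05)<rad)
for z0,z1 in((.119,.140),(.119,.1245),(.127,.140),(.094,.102)):
  m=box(z0,z1); print(z0,z1,m.sum(),cv2.minAreaRect(w[m][:,:2].astype(np.float32)*1000) if m.sum()>9 else '')
m=(abs(w[...,2]-.048)<.004)&(np.hypot(w[...,0]-.602,w[...,1]+.05)<.11)
print('platter',cv2.minEnclosingCircle(w[m][:,:2].astype(np.float32)*1000))
# circle fit plinth top rim
m=box(.094,.102,.06); p=w[m][:,:2]*1000; print('plinth enc',cv2.minEnclosingCircle(p.astype(np.float32)))
E
```

```text
clock: 9.43
tool_pos: [0.4786, 0.2377, 0.1758]
orientation: [180.0, 0.0, -166.0]
force: [0.8, 1.8, -1.0]
opening: 0.0677
clock: 9.85
tool_pos: [0.5536, 0.1268, 0.2792]
orientation: [179.9, 0.4, 174.8]
force: [1.6, 0.3, 0.3]
opening: 0.0674
clock: 10.27
tool_pos: [0.6388, 0.0274, 0.2825]
orientation: [-179.9, -0.1, 156.3]
force: [-0.6, 1.0, -0.8]
opening: 0.0676
clock: 10.52
tool_pos: [0.6372, 0.0306, 0.2837]
orientation: [180.0, 0.0, 156.6]
force: [-0.1, 0.1, -0.8]
opening: 0.0674
[0.63719029 0.03073277 0.28386434] [1.79977997e+02 1.13166338e-02 1.56584994e+02] [ 2.02533334e+01  1.50790245e+01  2.10871131e+00 -8.31456362e-03
 -7.70063086e+01 -4.36664689e+01] 0.06758548463393511
0.119 0.14 3300 ((603.2915649414062, -52.632728576660156), (67.14582061767578, 68.18089294433594), 66.62006378173828)
0.119 0.1245 1270 ((603.2915649414062, -52.632728576660156), (67.14582061767578, 68.18089294433594), 66.62006378173828)
0.127 0.14 1716 ((603.348388671875, -52.522552490234375), (58.66800308227539, 58.82065963745117), 66.676513671875)
0.094 0.102 3573 ((602.6519775390625, -49.291038513183594), (94.61790466308594, 95.31277465820312), 27.003480911254883)
platter ((602.39697265625, -49.63949203491211), 91.98379516601562)
plinth enc ((602.61767578125, -49.45941162109375), 48.039634704589844)
```

View pics/w3.png

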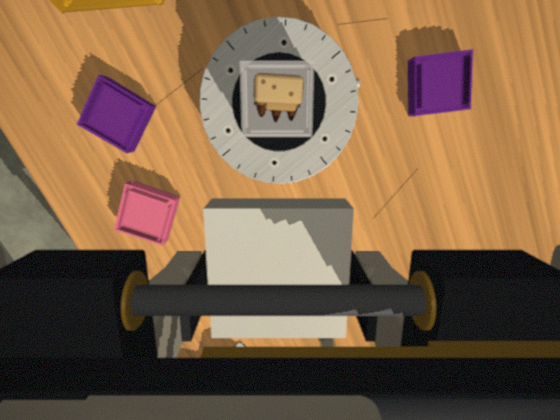

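The view shows the lid held square in the jaws (205–352, 200–335), the base with the fragment at (277,98), fragment teeth visible at (278,112), and a pink and two purple boxes at the sides. I'll check camera-to-tool bias on the held lid itself.

Run:
```python
from h import *
s=snap('wrist'); w=world(s); p,r=cur(); t=r.inv().apply(w.reshape(-1,3)-p).reshape(w.shape)
m=(t[...,2]>-.032)&(t[...,2]<-.02)&(abs(t[...,0])<.05)&(abs(t[...,1])<.05)
sat=s['color'].max(-1).astype(int)-s['color'].min(-1); m&=(s['color'].max(-1)>100)
q=t[m]; print(m.sum(),np.percentile(q,[0.2,50,99.8],axis=0).round(4))
for rr in (215,235,255,275):
  c=np.where(m[rr])[0]; print(rr,c.min(),c.max(),t[rr,c.min()].round(4),t[rr,c.max()].round(4))
for cc in (230,270,310,340):
  c=np.where(m[:,cc])[0]; print(cc,c.min(),t[c.min(),cc].round(4),c.max(),t[c.max(),cc].round(4))
D=down(156.6)
bx,by=.6033,-.0526
b=r.inv().apply(np.array([bx,by,.122])-p); print('base in tool',b.round(4))
```

```text
14236 [[-0.0346 -0.0345 -0.0268]
 [-0.0008 -0.0113 -0.025 ]
 [ 0.0334  0.0336 -0.0225]]
215 204 353 [-0.0346 -0.0308 -0.0241] [ 0.0331 -0.0312 -0.0254]
235 205 352 [-0.0345 -0.0215 -0.0253] [ 0.0333 -0.0216 -0.0252]
255 206 382 [-0.0358 -0.0094 -0.0202] [ 0.0487 -0.0108 -0.0231]
275 207 348 [-0.0347 -0.0014 -0.0254] [ 0.0325 -0.0016 -0.0256]
230 207 [-0.0229 -0.0342 -0.0225] 337 [-0.0251  0.0333 -0.0249]
270 208 [-0.0045 -0.0343 -0.0247] 337 [-0.0048  0.0335 -0.0247]
310 208 [ 0.0136 -0.0343 -0.0247] 337 [ 0.0153  0.0328 -0.0256]
340 208 [ 0.0272 -0.0342 -0.0244] 337 [ 0.0306  0.0332 -0.025 ]
base in tool [-0.0019 -0.0901  0.1619]
```

Run:
```python
from h import *
D=down(156.6)
B=(.603,-.0518)
plan([((*B,.20),D),((*B,.137),D),((*B,.117),D)])
```

```text
[-0.007, -0.447, 0.42] [0.0001, 0.0001, -0.0] rows 2.9 
[-0.0, -0.0, 0.315] [0.0, 0.0, 0.0] rows 1.5 
[-0.0, -0.0, 0.1] [0.0, 0.0, 0.0] rows 0.5
```

```bash
H="python3 -m handwheel"
$H '[[[-0.007,-0.447,0.1],[0,0,0]],[[-0.007,-0.447,0.2],[0,0,0]],[[-0.007,-0.447,0.42],[0,0,0]],[[-0.007,-0.447,0.42],[0,0,0]],[[-0.007,-0.447,0.42],[0,0,0]]]' 1
$H '[[[0,0,0.1],[0,0,0]],[[0,0,0.2],[0,0,0]],[[0,0,0.315],[0,0,0]],[[0,0,0.315],[0,0,0]],[[0,0,0.315],[0,0,0]]]'
python3 - <<'E'
from h import *
a=snap('scene'); p,r=cur(); print(p,r.as_euler('xyz',degrees=True))
plan([((.603,-.0518,.137),down(156.6)),((.603,-.0518,.117),down(156.6))])
b=snap('top')
o=np.zeros((400,800,3),np.uint8)
o[:,:400]=cv2.resize(a['color'][180:280,245:345,::-1],(400,400),interpolation=2)
o[:,400:]=cv2.resize(b['color'][175:255,220:300,::-1],(400,400),interpolation=2)
cv2.imwrite('pics/pre.png',o)
E
```

```text
clock: 11.03
tool_pos: [0.6003, -0.0533, 0.1962]
orientation: [-179.9, -0.3, 156.4]
force: [0.0, 0.5, -0.5]
opening: 0.0676
clock: 11.45
tool_pos: [0.6037, -0.0521, 0.1373]
orientation: [-180.0, -0.0, 156.6]
force: [0.1, 0.3, -0.7]
opening: 0.0675
[ 0.60455275 -0.05213502  0.13837272] [1.79984937e+02 1.00431610e-01 1.56582243e+02]
[0.008, -0.002, 0.007] [0.0, 0.0003, -0.0] rows 0.1 
[-0.0, -0.0, 0.1] [0.0, 0.0, 0.0] rows 0.5
```

View pics/pre.png

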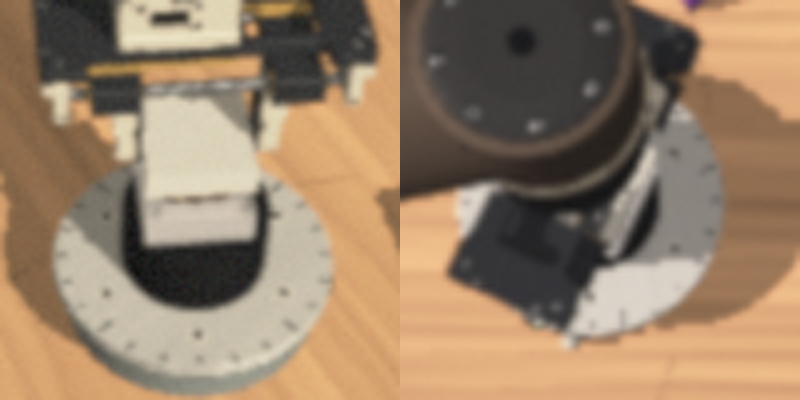

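The lid sits square above the base (scene crop: lid edges 137–262, base 145–258). Now lowering it in small steps.

```bash
H="python3 -m handwheel"
$H '[[[0.004,-0.001,0],[0,0,0]],[[0.004,-0.001,0],[0,0,0]],[[0.004,-0.001,0],[0,0,0]]]' 1
$H '[[[0,0,0.02],[0,0,0]],[[0,0,0.04],[0,0,0]],[[0,0,0.05],[0,0,0]],[[0,0,0.05],[0,0,0]]]'
$H '[[[0,0,0.01],[0,0,0]],[[0,0,0.02],[0,0,0]],[[0,0,0.03],[0,0,0]],[[0,0,0.03],[0,0,0]]]'
$H '[[[0,0,0.01],[0,0,0]],[[0,0,0.01],[0,0,0]],[[0,0,0.01],[0,0,0]]]'
```

```text
clock: 11.8
tool_pos: [0.6031, -0.0525, 0.1377]
orientation: [179.9, 0.1, 156.5]
force: [-0.5, 0.5, -0.7]
opening: 0.0677
clock: 12.13
tool_pos: [0.602, -0.0527, 0.1256]
orientation: [-180.0, -0.1, 156.5]
force: [-0.5, 0.0, -0.6]
opening: 0.068
clock: 12.47
tool_pos: [0.6023, -0.0526, 0.12]
orientation: [-180.0, -0.0, 156.5]
force: [-0.0, -0.3, -1.2]
opening: 0.0679
clock: 12.72
tool_pos: [0.6025, -0.0526, 0.1185]
orientation: [-180.0, -0.0, 156.5]
force: [-0.5, -0.9, 0.3]
opening: 0.0675
```

```bash
H="python3 -m handwheel"
$H '[[[0,0,0.004],[0,0,0]],[[0,0,0.004],[0,0,0]],[[0,0,0.004],[0,0,0]]]' 1
$H '[[[0,0,0.004],[0,0,0]],[[0,0,0.004],[0,0,0]],[[0,0,0.004],[0,0,0]]]' 1
$H '[[[0,0,0.004],[0,0,0]],[[0,0,0.004],[0,0,0]],[[0,0,0.004],[0,0,0]]]' 1
```

```text
clock: 12.97
tool_pos: [0.6026, -0.0526, 0.1178]
orientation: [180.0, 0.0, 156.5]
force: [0.4, 0.2, -1.0]
opening: 0.0679
clock: 13.22
tool_pos: [0.6025, -0.0526, 0.1169]
orientation: [-180.0, -0.0, 156.5]
force: [0.2, -0.2, 0.0]
opening: 0.0676
clock: 13.47
tool_pos: [0.6027, -0.0526, 0.1167]
orientation: [180.0, 0.0, 156.5]
force: [-3.4, 0.7, 4.4]
opening: 0.0677
```

Contact of 4.4 N at the expected height, so the lid is on the rim. Next I release it and squeeze across the seam in both directions to bring the faces flush, which also gives the box position exactly.

```bash
H="python3 -m handwheel"
$H '[[[0,0,0],[0,0,0]],[[0,0,0],[0,0,0]],[[0,0,0],[0,0,0]],[[0,0,0],[0,0,0]]]' -1
$H '[[[0,0,0.03],[0,0,0]],[[0,0,0.06],[0,0,0]],[[0,0,0.09],[0,0,0]],[[0,0,0.09],[0,0,0]],[[0,0,0.09],[0,0,0]]]'
$H '[[[0,0,0],[0,0,0]],[[0,0,0],[0,0,0]],[[0,0,0],[0,0,0]],[[0,0,0],[0,0,0]],[[0,0,0],[0,0,0]]]' 1
$H '[[[0,0,0],[0,0,0]],[[0,0,0],[0,0,0]],[[0,0,0],[0,0,0]],[[0,0,0],[0,0,0]]]' -1
$H '[[[0,0,-0.15],[0,0,0]],[[0,0,-0.3],[0,0,0]],[[0,0,-0.3],[0,0,0]],[[0,0,-0.3],[0,0,0]]]'
$H '[[[0,0,0],[0,0,-0.09]],[[0,0,0],[0,0,-0.09]],[[0,0,0],[0,0,-0.09]],[[0,0,0],[0,0,-0.09]],[[0,0,0],[0,0,-0.09]]]'
$H '[[[0,0,0],[0,0,-0.09]],[[0,0,0],[0,0,-0.09]],[[0,0,0],[0,0,-0.09]],[[0,0,0],[0,0,-0.09]],[[0,0,0],[0,0,-0.09]]]'
$H '[[[0,0,0],[0,0,-0.07]],[[0,0,0],[0,0,-0.07]],[[0,0,0],[0,0,-0.07]],[[0,0,0],[0,0,-0.07]],[[0,0,0],[0,0,-0.07]]]'
$H '[[[0,0,0.1],[0,0,0]],[[0,0,0.2],[0,0,0]],[[0,0,0.3],[0,0,0]],[[0,0,0.3],[0,0,0]],[[0,0,0.3],[0,0,0]]]'
$H '[[[0,0,0],[0,0,0]],[[0,0,0],[0,0,0]],[[0,0,0],[0,0,0]],[[0,0,0],[0,0,0]],[[0,0,0],[0,0,0]]]' 1
python3 -c "
from h import *
print(get_obs())"
```

```text
clock: 13.8
tool_pos: [0.6025, -0.0526, 0.1159]
orientation: [-180.0, -0.0, 156.5]
force: [0.3, -0.6, -0.5]
opening: 0.0859
clock: 14.22
tool_pos: [0.6021, -0.0527, 0.0973]
orientation: [-180.0, -0.1, 156.5]
force: [0.4, 0.1, 0.2]
opening: 0.0876
clock: 14.63
tool_pos: [0.6027, -0.0526, 0.0984]
orientation: [180.0, 0.0, 156.5]
force: [-0.7, 0.4, 0.5]
opening: 0.0679
clock: 14.97
tool_pos: [0.6026, -0.0526, 0.0982]
orientation: [180.0, -0.0, 156.5]
force: [0.8, -0.1, 0.4]
opening: 0.086
clock: 15.3
tool_pos: [0.6039, -0.0524, 0.1603]
orientation: [179.9, 0.2, 156.5]
force: [-0.1, -0.2, -2.0]
opening: 0.0875
clock: 15.72
tool_pos: [0.602, -0.0526, 0.1571]
orientation: [180.0, -0.1, -170.7]
force: [-0.0, -0.1, 0.1]
opening: 0.0877
clock: 16.13
tool_pos: [0.602, -0.0526, 0.1571]
orientation: [179.9, -0.1, -138.3]
force: [0.4, 0.3, -0.5]
opening: 0.0875
clock: 16.55
tool_pos: [0.602, -0.0526, 0.1571]
orientation: [179.9, -0.0, -113.3]
force: [-0.3, 0.2, -0.7]
opening: 0.0879
clock: 16.97
tool_pos: [0.6016, -0.0529, 0.0971]
orientation: [179.9, -0.1, -113.6]
force: [0.0, 1.3, 1.3]
opening: 0.0874
clock: 17.38
tool_pos: [0.6031, -0.0525, 0.0993]
orientation: [-179.9, 0.0, -113.5]
force: [-0.5, -0.1, 3.9]
opening: 0.0677
{'clock': 17.3833, 'joint_pos': array([ 1.35001658e+01,  1.94536088e+01, -1.69447182e+01,  1.78205394e-02,
       -5.35066287e+01,  5.29861138e+01]), 'qvel': array([ 0.04276265, -0.01076867,  0.03509715,  0.0328164 ,  0.06111202,
       -0.06712017]), 'tau': array([ -0.09298984, -50.1391983 ,  24.06528354,   5.52725717,
         0.3893995 ,   0.05679134]), 'tool_pos': array([ 0.60313363, -0.05254948,  0.099265  ]), 'orientation': array([-1.79915474e+02,  4.57631237e-02, -1.13503100e+02]), 'force': array([-0.52325291, -0.07956818,  3.91865057]), 'moment': array([ 0.06164132,  0.55139669, -0.06335387]), 'opening': 0.0676576717360776}
```

Both squeezes closed to 67.7–67.9 mm, which is the flush outer width, and the box centre is at the TCP: (0.603, -0.0526), yaw 66.5°. Next I release, rise and tilt the wrist a little to identify the arm kinematics for the sideways grasp.

```bash
H="python3 -m handwheel"; L='python3 -c "from h import *; o=get_obs(); print(*o[\"joint_pos\"],*o[\"tool_pos\"],*o[\"orientation\"],sep=\",\",file=open(\"log.csv\",\"a\"))"'
eval "$L"
$H '[[[0,0,0],[0,0,0]],[[0,0,0],[0,0,0]],[[0,0,0],[0,0,0]],[[0,0,0],[0,0,0]]]' -1
$H '[[[0,0,-0.2],[0,0,0]],[[0,0,-0.4],[0,0,0]],[[0,0,-0.6],[0,0,0]],[[0,0,-0.8],[0,0,0]],[[0,0,-1],[0,0,0]]]'
$H '[[[0,0,0],[0,0,0]],[[0,0,0],[0,0,0]]]'
eval "$L"
$H '[[[0,0,0],[-0.08,0,0]],[[0,0,0],[-0.08,0,0]],[[0,0,0],[-0.08,0,0]],[[0,0,0],[-0.08,0,0]],[[0,0,0],[-0.08,0,0]]]'
$H '[[[0,0,0],[0,0.08,0]],[[0,0,0],[0,0.08,0]],[[0,0,0],[0,0.08,0]],[[0,0,0],[0,0.08,0]],[[0,0,0],[0,0.08,0]]]'
eval "$L"
cat log.csv
```

```text
clock: 17.72
tool_pos: [0.6025, -0.0526, 0.098]
orientation: [180.0, -0.0, -113.5]
force: [0.1, 0.1, 0.5]
opening: 0.0859
clock: 18.13
tool_pos: [0.6021, -0.0527, 0.3002]
orientation: [180.0, 0.0, -113.5]
force: [2.3, 0.1, -0.3]
opening: 0.0878
clock: 18.3
tool_pos: [0.6037, -0.0524, 0.3013]
orientation: [-179.7, 0.2, -113.5]
force: [0.1, -0.1, -1.2]
opening: 0.0877
clock: 18.72
tool_pos: [0.6029, -0.0534, 0.2875]
orientation: [149.8, -0.4, -113.6]
force: [-2.3, 1.0, -6.9]
opening: 0.0874
clock: 19.13
tool_pos: [0.602, -0.0489, 0.2929]
orientation: [147.2, -25.5, -97.8]
force: [-0.7, -0.2, -2.0]
opening: 0.0878
13.500165800887189,19.45360884837438,-16.94471822423951,0.01782053942733897,-53.50662869921776,52.98611379479398,0.603133633327366,-0.052549476817451875,0.09926500102034211,-179.91547402501524,0.045763123683870005,-113.50310012510295
13.4983867723421,11.404600597568056,-0.4920763657925938,0.01798148013384695,-77.7818335784963,52.99826453672893,0.6037301210873179,-0.052447462350694404,0.3012757245978916,-179.73266298181434,0.1794320144935916,-113.49917388284253
17.52910619146702,36.42627419228824,22.37946295826534,6.078208898286611,-116.18819912094429,57.69751539376838,0.6020152409900107,-0.048892933706690206,0.2929009504602997,147.18885999771558,-25.512709538083712,-97.83174783894644
```

```bash
cat > kin.py <<'E'
from h import *
from scipy.optimize import least_squares
def rot(a,d): return R.from_euler(a,d,degrees=True)
def fk(q,k):
    d,h,a1,L2,a3,L3,L6,w=k
    # arm plane x-z, y = left
    B=rot('z',q[0]); F=rot('y',q[1]-q[2])
    p=np.array([a1,d,h])+L2*rot('y',q[1]).apply([0,0,1])+F.apply([L3,0,a3])
    W=F*rot('x',SG[0]*q[3])*rot('y',SG[1]*q[4])
    T=W*rot('x',SG[2]*q[5])          # frame with x along tool
    p=p+W.apply([L6,w,0])
    C=R.from_matrix(np.array([[0,0,1],[0,-1,0],[1,0,0]]).T) # placeholder
    return B.apply(p), (B*T)
SG=[1,-1,1]
data=[[-60.671,20.546,.682,0,-70.136,-16.507,.15,-.658,.213,180,0,102.82],
[49.00195,4.91474,-14.82467,-.005,-70.27463,-124.8176,.46474,.24235,.24985,-179.986,.004,104.183],
[47.154,7.46388,-18.502,.0487,-63.613,-123.145,.47943,.23442,.20074,179.624,-.193,104.03],
[47.452,21.66124,-31.60628,.0127,-36.635,-33.45,.47946,.23865,-.00534,179.953,.085,-165.987],
[20.2533,15.079,2.1087,-.008,-77.0063,-43.6665,.63719,.03073,.28386,179.978,.011,156.585]]
import os
if os.path.exists('log.csv'): data+=np.loadtxt('log.csv',delimiter=',',ndmin=2).tolist()
data=np.array(data)
E
cat > fit.py <<'E'
import kin; from kin import *
import itertools
best=None
Ro=[R.from_euler('xyz',r[9:12],degrees=True) for r in data]
for sg in itertools.product([1,-1],[-1],[1,-1]):
    kin.SG=list(sg)
    # constant flange->tool rotation
    C=[ (fk(r[:6],[0]*8)[1].inv()*o) for r,o in zip(data,Ro)]
    m=R.concatenate(C).mean(); e=np.degrees([(m.inv()*c).magnitude() for c in C])
    f=lambda k: np.ravel([fk(r[:6],k)[0]-r[6:9] for r in data])
    for wz in (0,):
        s=least_squares(lambda k: np.append(f(k),1e-4*k),[-.19,.4,0,.4,0,.4,.2,0])
    print(sg,e.round(1),m.as_matrix().round(3).tolist(),(s.x*1000).round(0),np.abs(f(s.x)).max())
E
python3 fit.py
```

```text
(1, -1, 1) [132.2  11.3  14.7 166.1 173.5   7.1   7.1  13.9] [[-0.028, 0.024, 0.999], [-0.987, -0.16, -0.024], [0.16, -0.987, 0.028]] [-430.  186.   12.  543.   17.  456.  340.  230.] 0.058672461988560395
(1, -1, -1) [ 1.5  1.5  1.6  1.5  1.5  1.5  1.5 10.7] [[-0.02, 0.013, 1.0], [0.012, 1.0, -0.013], [-1.0, 0.011, -0.02]] [-430.  186.   12.  543.   17.  456.  340.  230.] 0.058672461988560395
(-1, -1, 1) [134.6   8.8  12.2 168.4 171.1   4.4   4.5  13.9] [[0.0, 0.0, 1.0], [-0.98, -0.2, 0.0], [0.2, -0.98, 0.0]] [  -0.  199.   -0.  602.    0.  464.  392. -192.] 0.0002010381152839913
(-1, -1, -1) [0. 0. 0. 0. 0. 0. 0. 0.] [[-0.0, 0.0, 1.0], [0.0, 1.0, -0.0], [-1.0, 0.0, -0.0]] [  -0.  199.   -0.  602.    0.  464.  392. -192.] 0.0002010381152839913
```

The fit closes to 0.2 mm, so the kinematics are identified. Now solving the inverse kinematics for every horizontal pinch direction, including after the roll.

```bash
cat >> kin.py <<'E'
SG[:]=[-1,-1,-1]
Cm=R.from_matrix([[0,0,1],[0,1,0],[-1,0,0]])
K=[0,.199,0,.602,0,.464,.392,-.192]
_f=lambda k: np.ravel([fk(r[:6],k)[0]-r[6:9] for r in data])
K=least_squares(lambda k: np.append(_f(k),1e-4*k),K).x
LO=np.array([-176,-82,-58.2,-173.8,-174.7,-.2]);LO[5]=-173.6
HI=np.array([176,121.7,71.7,95.5,-.2,173.6])
def tool(q): p,r=fk(q,K); return p,r*Cm
def ik(p,r,q0):
    def f(q):
        a,b=tool(q); return np.append((a-p)*1000,np.degrees((r.inv()*b).as_rotvec())*5)
    s=least_squares(f,np.clip(q0,LO+.01,HI-.01),bounds=(LO,HI)); return s.x,np.abs(s.fun).max()
def horiz(b,roll):  # tool z horizontal at bearing b; roll 0: tool -y up
    c,s=np.cos(np.radians(b)),np.sin(np.radians(b)); z=np.array([c,s,0]); y=np.array([0,0,-1.])
    return R.from_matrix(np.stack([np.cross(y,z),y,z],1))*R.from_euler('z',roll,degrees=True)
def pts(q): # elbow, wrist, wrist-offset in world
    B=rot('z',q[0]);e=np.array([0,0,K[1]])+K[3]*rot('y',q[1]).apply([0,0,1]);F=rot('y',q[1]-q[2]);w=e+F.apply([K[5],0,0])
    o=w+(F*rot('x',-q[3])*rot('y',-q[4])).apply([0,K[7],0]); return [B.apply(v).round(2).tolist() for v in (e,w,o)]
E
python3 - <<'E'
from kin import *
print((K*1000).round(1))
rng=np.random.default_rng(0)
c=np.array([.6026,-.0526,.122])
for b in (-23.5,66.5,156.5,-113.5):
  for roll in (0,180):
    sols=[]
    for i in range(40):
      r=horiz(b,roll); q,e=ik(c+.032*r.apply([0,0,1]),r,LO+(HI-LO)*rng.random(6))
      if e<1 and not any(np.abs(q-s).max()<2 for s in sols): sols.append(q)
    for q in sols: print(b,roll,q.round(0),pts(q))
E
```

```text
[-2.000e-01  1.988e+02 -0.000e+00  6.015e+02  0.000e+00  4.636e+02
  3.917e+02 -1.916e+02]
66.5 0 [ -37.   48.   -2.  -80.  -98. -129.] [[0.36, -0.27, 0.6], [0.6, -0.44, 0.24], [0.46, -0.38, 0.12]]
66.5 180 [-37.  48.  -2. -80. -98.  51.] [[0.36, -0.27, 0.6], [0.6, -0.44, 0.24], [0.46, -0.38, 0.12]]
156.5 0 [  -4.   69.   47.  -45. -151. -131.] [[0.56, -0.04, 0.42], [0.99, -0.06, 0.25], [0.93, -0.2, 0.12]]
156.5 180 [  -4.   69.   47.  -45. -151.   49.] [[0.56, -0.04, 0.42], [0.99, -0.06, 0.25], [0.93, -0.2, 0.12]]
-113.5 0 [  32.   58.  -11.   37. -107.  -78.] [[0.44, 0.27, 0.52], [0.57, 0.35, 0.08], [0.75, 0.28, 0.12]]
-113.5 180 [  32.   58.  -11.   37. -107.  102.] [[0.44, 0.27, 0.52], [0.57, 0.35, 0.08], [0.75, 0.28, 0.12]]
```

Run:
```python
from kin import *
rng=np.random.default_rng(0)
c=np.array([.6025,-.049,.122])
for b in (75,82,90,98):
    sols=[]
    for i in range(25):
      r=horiz(b,0); q,e=ik(c+.032*r.apply([0,0,1]),r,LO+(HI-LO)*rng.random(6))
      if e<1 and not any(np.abs(q-s).max()<2 for s in sols): sols.append(q); print(b,q.round(0),pts(q))
# path: down(yaw 180 / 0) at z .32 offset back, tilt about tool x to bearing 90
for yaw in (0,180):
  q=np.array([13.5,11.4,-.5,0,-78,0]); q[5]=(yaw-180-13.5+180)%360-180
  for al in range(0,91,10):
    r0=down(yaw); Z=horiz(90,0); ax=Z if True else 0
    # rotate about world x-axis by +al: down (-z) -> +y
    r=R.from_euler('x',al,degrees=True)*r0
    p=np.array([.6025,-.049-.12*al/90,.30]); q,e=ik(p,r,q); print(yaw,al,q.round(0),round(e,1))
  print(pts(q))
```

```text
75 [ -34.   50.    3.  -76. -103. -132.] [[0.38, -0.26, 0.59], [0.65, -0.43, 0.25], [0.51, -0.4, 0.12]]
82 [ -32.   52.    8.  -73. -107. -134.] [[0.4, -0.25, 0.57], [0.69, -0.42, 0.26], [0.55, -0.41, 0.12]]
90 [ -29.   53.   14.  -70. -112. -137.] [[0.42, -0.23, 0.56], [0.73, -0.41, 0.26], [0.6, -0.41, 0.12]]
98 [ -26.   56.   19.  -68. -117. -138.] [[0.44, -0.22, 0.54], [0.78, -0.39, 0.27], [0.65, -0.4, 0.12]]
0 0 [ 14.  11.  -1.   0. -78. 166.] 0.0
0 10 [  7.  12.   4.  -9. -80. 174.] 6.0
0 20 [  2.  14.   7. -15. -83. 174.] 31.2
0 30 [ -4.  16.  13. -23. -89. 174.] 57.2
0 40 [-11.  21.  21. -32. -98. 174.] 82.0
0 50 [ -20.   29.   30.  -44. -110.  174.] 96.9
0 60 [ -27.   37.   39.  -57. -121.  174.] 95.4
0 70 [ -32.   43.   44.  -68. -129.  174.] 86.6
0 80 [ -36.   48.   45.  -78. -134.  174.] 77.6
0 90 [ -39.   52.   45.  -87. -137.  174.] 69.6
[[0.37, -0.3, 0.57], [0.72, -0.59, 0.51], [0.7, -0.59, 0.32]]
180 0 [ 14.  11.  -1.  -0. -78. -14.] 0.0
180 10 [  6.  13.   4. -10. -81.  -4.] 0.0
180 20 [ -3.  15.   9. -20. -86.   5.] 0.0
180 30 [-11.  18.  14. -29. -91.  12.] 0.0
180 40 [-18.  22.  18. -38. -98.  17.] 0.0
180 50 [ -24.   27.   21.  -46. -104.   20.] 0.0
180 60 [ -29.   32.   24.  -54. -111.   23.] 0.0
180 70 [ -34.   37.   26.  -61. -117.   23.] 0.0
180 80 [ -37.   41.   28.  -69. -122.   23.] 0.0
180 90 [ -40.   46.   29.  -76. -128.   22.] 0.0
[[0.33, -0.28, 0.62], [0.67, -0.56, 0.48], [0.6, -0.56, 0.3]]
```

Horizontal pinch at bearing 90° is reachable in one branch (j6 about 43 → -137 for the roll) and clears the cube. So I'll first turn the pinched box 23.5° from above, lifted 4 mm, and centre it on the plinth.

Run:
```python
from kin import *
from scipy.spatial.transform import Slerp
p,r=cur(); print(p,r.as_euler('xyz',degrees=True).round(1))
T=down(156.5); S=Slerp([0,1],R.concatenate([r,T])); n=np.degrees((r.inv()*T).magnitude()); print(n)
k=int(np.ceil(n/35)); q=get_obs()['joint_pos']
B=(.6026,-.0526)
w=[]
for i in range(1,k+1):
  s=S(i/k); w.append(((*B,.26),s)); q,e=ik(np.array(w[-1][0]),s,q); print(q.round(0),round(e,2))
plan(w+[((*B,.15),T),((*B,.098),T)])
P=(.6023,-.0488)
print('after grip'); plan([((*B,.102),T),((*P,.102),down(180)),((*P,.098),down(180))],((*B,.098),T))
```

```text
[ 0.60201524 -0.04889293  0.29290095] [147.2 -25.5 -97.8]
104.10762038513734
[  12.   32.   19.   -2. -106.   28.] 0.0
[ 10.  23.  10.  -5. -92.  -2.] 0.0
[ 13.  12.  -4.   0. -73. -37.] 0.0
[-0.055, -0.089, 0.128] [-0.0003, -0.0425, 0.0865] rows 4.8 
[0.0, 0.0, 0.0] [-0.0003, -0.0425, 0.0865] rows 4.8 
[0.0, 0.0, 0.0] [-0.0003, -0.0425, 0.0865] rows 4.8 
[0.0, -0.0, 0.55] [0.0, 0.0, -0.0] rows 2.6 
[-0.0, -0.0, 0.26] [0.0, 0.0, 0.0] rows 1.2 
after grip
[0.0, 0.0, -0.02] [0.0, 0.0, 0.0] rows 0.1 
[0.009, 0.017, 0.0] [0.0, 0.0, -0.0653] rows 3.3 
[0.0, -0.0, 0.02] [0.0, 0.0, 0.0] rows 0.1
```

```bash
H="python3 -m handwheel"
$H '[[[-0.055,-0.089,0.128],[-0.0003,-0.0425,0.0865]],[[-0.055,-0.089,0.128],[-0.0003,-0.0425,0.0865]],[[-0.055,-0.089,0.128],[-0.0003,-0.0425,0.0865]],[[-0.055,-0.089,0.128],[-0.0003,-0.0425,0.0865]],[[-0.055,-0.089,0.128],[-0.0003,-0.0425,0.0865]]]' -1
$H '[[[0,0,0],[-0.0003,-0.0425,0.0865]],[[0,0,0],[-0.0003,-0.0425,0.0865]],[[0,0,0],[-0.0003,-0.0425,0.0865]],[[0,0,0],[-0.0003,-0.0425,0.0865]],[[0,0,0],[-0.0003,-0.0425,0.0865]]]'
$H '[[[0,0,0],[-0.0003,-0.0425,0.0865]],[[0,0,0],[-0.0003,-0.0425,0.0865]],[[0,0,0],[-0.0003,-0.0425,0.0865]],[[0,0,0],[-0.0003,-0.0425,0.0865]],[[0,0,0],[-0.0003,-0.0425,0.0865]]]'
$H '[[[0,0,0],[0,0,0]],[[0,0,0],[0,0,0]],[[0,0,0],[0,0,0]]]'
python3 - <<'E'
from h import *
T=down(156.5); B=(.6026,-.0526); p,r=cur(); print(p,r.as_euler('xyz',degrees=True))
plan([((*B,.15),T),((*B,.098),T)])
E
```

```text
clock: 19.55
tool_pos: [0.6034, -0.0561, 0.2638]
orientation: [164.0, -23.7, -137.2]
force: [0.3, 0.3, 0.8]
opening: 0.0878
clock: 19.97
tool_pos: [0.6031, -0.0563, 0.2643]
orientation: [175.6, -13.7, -172.5]
force: [0.3, 0.2, 0.6]
opening: 0.0878
clock: 20.38
tool_pos: [0.6029, -0.0562, 0.2645]
orientation: [179.2, 0.6, 155.6]
force: [-0.6, 0.6, 1.1]
opening: 0.0872
clock: 20.63
tool_pos: [0.6033, -0.0558, 0.2647]
orientation: [179.3, 0.4, 156.1]
force: [0.3, 0.1, -0.2]
opening: 0.0878
[ 0.60332797 -0.05583675  0.26467044] [179.29732025   0.36669516 156.14556558]
[0.014, 0.006, 0.573] [0.0019, 0.001, -0.001] rows 2.8 
[-0.0, -0.0, 0.26] [0.0, 0.0, 0.0] rows 1.2
```

```bash
H="python3 -m handwheel"
$H '[[[0.014,0.006,0.2],[0.0019,0.001,-0.001]],[[0.014,0.006,0.4],[0.0019,0.001,-0.001]],[[0.014,0.006,0.573],[0.0019,0.001,-0.001]],[[0.014,0.006,0.573],[0.0019,0.001,-0.001]],[[0.014,0.006,0.573],[0.0019,0.001,-0.001]]]' -1
$H '[[[0,0,0.09],[0,0,0]],[[0,0,0.18],[0,0,0]],[[0,0,0.26],[0,0,0]],[[0,0,0.26],[0,0,0]],[[0,0,0.26],[0,0,0]]]'
$H '[[[0,0,0],[0,0,0]],[[0,0,0],[0,0,0]],[[0,0,0],[0,0,0]],[[0,0,0],[0,0,0]],[[0,0,0],[0,0,0]]]' 1
$H '[[[0,0,-0.02],[0,0,0]],[[0,0,-0.02],[0,0,0]],[[0,0,-0.02],[0,0,0]]]'
$H '[[[0.009,0.017,0],[0,0,-0.02]],[[0.009,0.017,0],[0,0,-0.04]],[[0.009,0.017,0],[0,0,-0.0653]],[[0.009,0.017,0],[0,0,-0.0653]],[[0.009,0.017,0],[0,0,-0.0653]]]'
python3 - <<'E'
from h import *
p,r=cur(); print(p,r.as_euler('xyz',degrees=True))
plan([((.6023,-.0488,.102),down(180)),((.6023,-.0488,.0985),down(180))])
E
```

```text
clock: 21.05
tool_pos: [0.6023, -0.0533, 0.1489]
orientation: [-179.8, -0.1, 156.4]
force: [1.0, 0.4, 1.8]
opening: 0.0873
clock: 21.47
tool_pos: [0.6044, -0.0529, 0.1005]
orientation: [179.9, 0.2, 156.4]
force: [0.3, 0.4, 0.6]
opening: 0.0878
clock: 21.88
tool_pos: [0.6036, -0.0527, 0.0999]
orientation: [179.9, 0.2, 156.4]
force: [-1.6, 1.5, 6.5]
opening: 0.0676
clock: 22.13
tool_pos: [0.6029, -0.0528, 0.1026]
orientation: [180.0, 0.1, 156.3]
force: [-0.2, -0.2, -3.0]
opening: 0.0681
clock: 22.55
tool_pos: [0.6024, -0.049, 0.1022]
orientation: [-180.0, 0.1, 179.9]
force: [0.5, 0.1, -1.2]
opening: 0.0677
[ 0.60241778 -0.04899294  0.10220648] [-1.79985826e+02  7.40122108e-02  1.79946497e+02]
[0.001, 0.001, 0.001] [-0.0, 0.0002, -0.0001] rows 0.0 
[0.0, -0.0, 0.017] [0.0, 0.0, 0.0] rows 0.1
```

Box centred at (0.6024, -0.049) and square to the axes. Set it down, release, rise and plan the tilt.

```bash
H="python3 -m handwheel"
$H '[[[0,0,0.008],[0,0,0]],[[0,0,0.015],[0,0,0]],[[0,0,0.015],[0,0,0]],[[0,0,0.015],[0,0,0]]]' 1
$H '[[[0,0,0],[0,0,0]],[[0,0,0],[0,0,0]],[[0,0,0],[0,0,0]],[[0,0,0],[0,0,0]]]' -1
$H '[[[0,0,-0.2],[0,0,0]],[[0,0,-0.4],[0,0,0]],[[0,0,-0.6],[0,0,0]],[[0,0,-0.8],[0,0,0]],[[0,0,-1],[0,0,0]]]'
$H '[[[0,0,0],[0,0,0]],[[0,0,0],[0,0,0]]]'
python3 - <<'E'
from kin import *
p,r=cur(); q=get_obs()['joint_pos']; print(p,r.as_euler('xyz',degrees=True).round(2))
w=[]
for al,y in((30,-.07),(60,-.09),(90,-.115)):
  w.append(((.6023,y,.30),rot('x',al)*down(180))); q,e=ik(np.array(w[-1][0]),w[-1][1],q); print(q.round(0),round(e,2))
w.append(((.6023,-.115,.122),w[-1][1])); q,e=ik(np.array(w[-1][0]),w[-1][1],q); print(q.round(0),round(e,2),pts(q))
plan(w)
E
```

```text
clock: 22.88
tool_pos: [0.6028, -0.049, 0.0999]
orientation: [-180.0, 0.1, 179.8]
force: [-1.7, 0.0, 1.8]
opening: 0.0682
clock: 23.22
tool_pos: [0.6028, -0.049, 0.0996]
orientation: [-180.0, 0.1, 179.8]
force: [0.3, -0.9, 0.4]
opening: 0.0858
clock: 23.63
tool_pos: [0.6019, -0.049, 0.3018]
orientation: [-180.0, 0.1, 179.9]
force: [1.6, 0.7, -0.5]
opening: 0.0878
clock: 23.8
tool_pos: [0.6036, -0.0488, 0.303]
orientation: [179.9, 0.5, 179.9]
force: [-0.7, -0.3, -0.8]
opening: 0.0879
[ 0.60356649 -0.04875526  0.30295783] [179.95   0.46 179.86]
[ -9.  18.  13. -30. -90.  10.] 0.0
[ -27.   30.   21.  -54. -108.   22.] 0.0
[ -37.   44.   23.  -76. -124.   25.] 0.0
[ -35.   57.   22.  -68. -118.   40.] 0.0 [[0.41, -0.29, 0.53], [0.73, -0.51, 0.27], [0.6, -0.51, 0.12]]
[0.006, -0.106, 0.015] [-0.0832, 0.0014, -0.0001] rows 4.2 
[-0.0, -0.087, -0.05] [-0.0833, 0.0, -0.0] rows 4.2 
[-0.0, -0.063, -0.108] [-0.0833, 0.0, 0.0] rows 4.2 
[-0.0, -0.89, 0.0] [0.0, 0.0, 0.0] rows 4.3
```

```bash
H="python3 -m handwheel"
$H '[[[0.004,-0.106,0.015],[-0.0832,0,0]],[[0.004,-0.106,0.015],[-0.0832,0,0]],[[0.004,-0.106,0.015],[-0.0832,0,0]],[[0.004,-0.106,0.015],[-0.0832,0,0]],[[0.004,-0.106,0.015],[-0.0832,0,0]]]' -1
$H '[[[0,-0.087,-0.05],[-0.0833,0,0]],[[0,-0.087,-0.05],[-0.0833,0,0]],[[0,-0.087,-0.05],[-0.0833,0,0]],[[0,-0.087,-0.05],[-0.0833,0,0]],[[0,-0.087,-0.05],[-0.0833,0,0]]]'
$H '[[[0,-0.063,-0.108],[-0.0833,0,0]],[[0,-0.063,-0.108],[-0.0833,0,0]],[[0,-0.063,-0.108],[-0.0833,0,0]],[[0,-0.063,-0.108],[-0.0833,0,0]],[[0,-0.063,-0.108],[-0.0833,0,0]]]'
$H '[[[0,0,0],[0,0,0]],[[0,0,0],[0,0,0]],[[0,0,0],[0,0,0]]]'
python3 - <<'E'
from kin import *
p,r=cur(); print(p,r.as_euler('xyz',degrees=True).round(2),get_obs()['joint_pos'].round(1))
for n in ('scene','top'):
  s=snap(n,n+'_h.png'); w=world(s); t=r.inv().apply(w.reshape(-1,3)-p).reshape(w.shape)
  m=(abs(t[...,0])<.08)&(abs(t[...,1])<.05)&(abs(t[...,2])<.06); q=t[m]; print(n,m.sum(),np.percentile(q,[0,1,50,99,100],axis=0).round(3).tolist() if len(q) else '')
  m=(np.hypot(w[...,0]-.602,w[...,1]+.049)<.055)&(w[...,2]>.132)&(w[...,2]<.155)
  if m.sum()>5: print('lid',m.sum(),cv2.minAreaRect(w[m][:,:2].astype(np.float32)*1000),np.median(w[m][:,2]))
H0=rot('x',90)*down(180)
plan([((.6023,-.115,.122),H0),((.6023,-.017,.122),H0)])
E
```

```text
clock: 24.22
tool_pos: [0.601, -0.0726, 0.2939]
orientation: [149.6, -0.1, 179.6]
force: [-1.0, -0.6, -1.2]
opening: 0.0876
clock: 24.63
tool_pos: [0.6002, -0.0921, 0.2911]
orientation: [119.4, -0.5, 179.6]
force: [-0.5, 1.5, -1.9]
opening: 0.0877
clock: 25.05
tool_pos: [0.6005, -0.1154, 0.291]
orientation: [89.4, -0.6, 179.7]
force: [-0.6, 0.5, -3.7]
opening: 0.0881
clock: 25.3
tool_pos: [0.6018, -0.1144, 0.2983]
orientation: [90.4, 0.3, 180.0]
force: [0.1, 0.1, 0.0]
opening: 0.0877
[ 0.60177946 -0.11435554  0.29829103] [ 90.45   0.3  179.96] [ -36.5   43.4   23.2  -75.2 -123.7   25.2]
scene 402 [[-0.064, -0.012, -0.06], [-0.063, -0.01, -0.06], [-0.044, 0.008, -0.033], [0.063, 0.013, -0.011], [0.066, 0.014, -0.01]]
lid 651 ((601.800537109375, -47.09074401855469), (71.9780044555664, 70.35474395751953), 89.71900177001953) 0.14167877088515549
top 233 [[-0.062, -0.008, -0.06], [-0.061, -0.004, -0.06], [-0.043, 0.011, -0.039], [0.064, 0.017, -0.014], [0.065, 0.017, -0.014]]
lid 453 ((601.3212890625, -48.608638763427734), (68.23123168945312, 67.68692016601562), 1.126417636871338) 0.14233519308043652
[0.002, -0.885, 0.002] [-0.0011, 0.0001, 0.001] rows 4.2 
[0.0, 0.0, 0.49] [0.0, 0.0, 0.0] rows 2.4
```

View pics/scene_h.png

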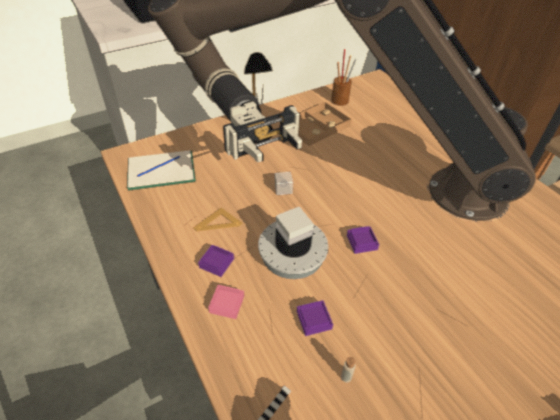

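The view shows the closed box on the plinth at (295,228), lid on squarely (top z 0.142), and the gripper horizontal at (262,132) facing it. The cube at (284,183) is clear. Fingertips are again 12 mm behind the reported TCP, along tool z. Lowering to seam height.

```bash
H="python3 -m handwheel"
$H '[[[0.002,-0.2,0],[-0.001,0,0]],[[0.002,-0.4,0],[-0.001,0,0]],[[0.002,-0.6,0],[-0.001,0,0]],[[0.002,-0.75,0],[-0.001,0,0]],[[0.002,-0.8,0],[-0.001,0,0]]]' -1
$H '[[[0,-0.08,0],[0,0,0]],[[0,-0.08,0],[0,0,0]],[[0,-0.08,0],[0,0,0]],[[0,-0.08,0],[0,0,0]]]'
python3 - <<'E'
from kin import *
p,r=cur(); print(p,r.as_euler('xyz',degrees=True).round(2),get_obs()['joint_pos'].round(1))
H0=rot('x',90)*down(180)
plan([((.6025,-.115,.122),H0),((.6025,-.017,.122),H0)])
E
```

```text
clock: 25.82
tool_pos: [0.6007, -0.114, 0.1335]
orientation: [89.7, -0.1, 179.9]
force: [-0.7, 1.7, -0.6]
opening: 0.0879
clock: 26.15
tool_pos: [0.602, -0.1158, 0.1226]
orientation: [89.9, 0.3, 179.9]
force: [0.1, 1.2, 0.5]
opening: 0.0878
[ 0.60197016 -0.11581372  0.12263541] [ 89.85   0.31 179.87] [ -35.1   56.5   22.1  -68.6 -118.3   40.1]
[-0.003, -0.003, 0.004] [0.0004, 0.0004, 0.0009] rows 0.1 
[0.0, 0.0, 0.49] [0.0, 0.0, 0.0] rows 2.4
```

```bash
H="python3 -m handwheel"
$H '[[[-0.003,-0.003,0.12],[0,0,0]],[[-0.003,-0.003,0.24],[0,0,0]],[[-0.003,-0.003,0.36],[0,0,0]],[[-0.003,-0.003,0.45],[0,0,0]],[[-0.003,-0.003,0.49],[0,0,0]]]' -1
$H '[[[0,0,0],[0,0,0]],[[0,0,0],[0,0,0]],[[0,0,0],[0,0,0]]]'
python3 - <<'E'
from kin import *
p,r=cur(); o=get_obs(); print(p,r.as_euler('xyz',degrees=True).round(2),o['force'],o['moment'])
H0=rot('x',90)*down(180)
plan([((.6025,-.017,.122),H0)])
E
```

```text
clock: 26.57
tool_pos: [0.6025, -0.0153, 0.1224]
orientation: [89.8, 0.3, 179.9]
force: [0.8, 0.5, 0.3]
opening: 0.0878
clock: 26.82
tool_pos: [0.6023, -0.0185, 0.1207]
orientation: [89.8, 0.2, 179.8]
force: [0.2, -0.2, 0.8]
opening: 0.0875
[ 0.60234581 -0.01850148  0.12071734] [ 89.78   0.18 179.84] [ 0.23448523 -0.22976323  0.81536775] [-3.39197962  0.1062658   0.0074    ]
[-0.001, 0.006, 0.008] [0.0006, 0.0005, 0.0005] rows 0.0
```

```bash
H="python3 -m handwheel"
$H '[[[0,0.006,0.005],[0.0006,0.0005,0.0005]],[[0,0.006,0.005],[0.0006,0.0005,0.0005]],[[0,0.006,0.005],[0.0006,0.0005,0.0005]]]' -1
$H '[[[0,0,0],[0,0,0]],[[0,0,0],[0,0,0]],[[0,0,0],[0,0,0]],[[0,0,0],[0,0,0]],[[0,0,0],[0,0,0]]]' 1
$H '[[[0,0,0],[0,0,0]],[[0,0,0],[0,0,0]]]'
$H '[[[0,0.02,0],[0,0,0]],[[0,0.04,0],[0,0,0]],[[0,0.06,0],[0,0,0]],[[0,0.08,0],[0,0,0]],[[0,0.1,0],[0,0,0]]]'
python3 - <<'E'
from kin import *
p,r=cur(); o=get_obs(); print(p,r.as_euler('xyz',degrees=True).round(2),o['force'],o['opening'])
s=snap('scene'); t=snap('top')
i=np.zeros((400,800,3),np.uint8)
i[:,:400]=cv2.resize(s['color'][170:270,240:340,::-1],(400,400),interpolation=2)
i[:,400:]=cv2.resize(t['color'][175:255,220:300,::-1],(400,400),interpolation=2)
cv2.imwrite('pics/lift.png',i)
E
```

```text
clock: 27.07
tool_pos: [0.6023, -0.0171, 0.1216]
orientation: [90.0, -0.0, 180.0]
force: [0.5, -0.5, 0.2]
opening: 0.0877
clock: 27.48
tool_pos: [0.6022, -0.0164, 0.1216]
orientation: [89.9, -0.1, -180.0]
force: [-0.2, -0.1, -0.6]
opening: 0.0678
clock: 27.65
tool_pos: [0.6022, -0.0164, 0.1216]
orientation: [89.9, -0.1, -180.0]
force: [0.4, -0.9, 0.1]
opening: 0.0681
clock: 28.07
tool_pos: [0.6023, -0.0164, 0.1422]
orientation: [90.0, -0.0, -180.0]
force: [-0.7, -0.3, -2.1]
opening: 0.0682
[ 0.6022596  -0.01638792  0.14222283] [ 8.9960e+01 -3.0000e-02 -1.7996e+02] [-0.73275595 -0.25014671 -2.08366622] 0.06821170142005452
```

View pics/lift.png

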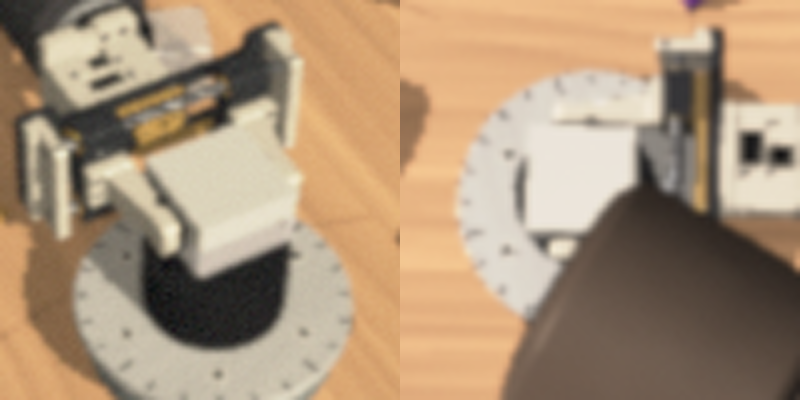

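The closed box is held square and has lifted 20 mm as one piece (about 2.1 N, seam line visible mid-pad). Now lifting further and rolling 180° about tool z.

```bash
H="python3 -m handwheel"
$H '[[[0,0.1,0],[0,0,0]],[[0,0.22,0],[0,0,0]],[[0,0.36,0],[0,0,0]],[[0,0.48,0],[0,0,0]],[[0,0.55,0],[0,0,0]]]' 1
$H '[[[0,0,0],[0,0,0.01]],[[0,0,0],[0,0,0.025]],[[0,0,0],[0,0,0.042]],[[0,0,0],[0,0,0.059]],[[0,0,0],[0,0,0.076]]]'
$H '[[[0,0,0],[0,0,0.017]],[[0,0,0],[0,0,0.034]],[[0,0,0],[0,0,0.051]],[[0,0,0],[0,0,0.068]],[[0,0,0],[0,0,0.085]]]'
$H '[[[0,0,0],[0,0,0.017]],[[0,0,0],[0,0,0.034]],[[0,0,0],[0,0,0.051]],[[0,0,0],[0,0,0.068]],[[0,0,0],[0,0,0.085]]]'
$H '[[[0,0,0],[0,0,0.017]],[[0,0,0],[0,0,0.034]],[[0,0,0],[0,0,0.051]],[[0,0,0],[0,0,0.068]],[[0,0,0],[0,0,0.085]]]'
$H '[[[0,0,0],[0,0,0.017]],[[0,0,0],[0,0,0.034]],[[0,0,0],[0,0,0.051]],[[0,0,0],[0,0,0.068]],[[0,0,0],[0,0,0.085]]]'
$H '[[[0,0,0],[0,0,0.017]],[[0,0,0],[0,0,0.034]],[[0,0,0],[0,0,0.051]],[[0,0,0],[0,0,0.068]],[[0,0,0],[0,0,0.084]]]'
$H '[[[0,0,0],[0,0,0]],[[0,0,0],[0,0,0]],[[0,0,0],[0,0,0]]]'
python3 - <<'E'
from kin import *
p,r=cur(); o=get_obs(); print(p,r.as_euler('xyz',degrees=True).round(2),o['joint_pos'].round(1),o['force'],o['opening'])
H1=horiz(90,0)
P=(.6023,-.0164)
plan([((*P,.15),H1),((*P,.122),H1),((*P,.1176),H1)])
E
```

```text
clock: 28.58
tool_pos: [0.6025, -0.0167, 0.2543]
orientation: [90.0, 0.1, -179.9]
force: [1.0, -0.7, -1.5]
opening: 0.0679
clock: 29.0
tool_pos: [0.6021, -0.0164, 0.2513]
orientation: [89.9, -27.8, -179.9]
force: [-0.2, -0.7, -2.7]
opening: 0.0677
clock: 29.42
tool_pos: [0.6021, -0.0164, 0.2511]
orientation: [89.8, -58.4, -179.8]
force: [-0.3, 0.1, -1.9]
opening: 0.0683
clock: 29.83
tool_pos: [0.6022, -0.0164, 0.2511]
orientation: [85.3, -89.0, -175.3]
force: [-0.3, 0.9, -1.8]
opening: 0.0678
clock: 30.25
tool_pos: [0.6022, -0.0164, 0.2511]
orientation: [-89.8, -60.4, -0.1]
force: [0.2, -0.4, -2.0]
opening: 0.068
clock: 30.67
tool_pos: [0.6021, -0.0164, 0.2511]
orientation: [-89.9, -29.8, -0.0]
force: [-0.0, -0.3, -2.2]
opening: 0.0678
clock: 31.08
tool_pos: [0.6022, -0.0164, 0.2511]
orientation: [-89.9, 0.4, 0.0]
force: [0.1, 0.4, -2.6]
opening: 0.0679
clock: 31.33
tool_pos: [0.6023, -0.0165, 0.2514]
orientation: [-89.9, -0.1, 0.0]
force: [-0.6, 0.2, -2.7]
opening: 0.0677
[ 0.60225711 -0.01645599  0.25142611] [-8.993e+01 -1.100e-01  4.000e-02] [ -30.    43.1   13.9  -74.3 -116.  -147.1] [-0.63189957  0.15784706 -2.73778464] 0.06765118805971009
[-0.001, 0.507, -0.0] [-0.0002, 0.0001, 0.0003] rows 2.4 
[0.0, 0.14, 0.0] [0.0, 0.0, 0.0] rows 0.7 
[0.0, 0.022, 0.0] [0.0, 0.0, 0.0] rows 0.1
```

The roll is done with opening steady at 67.7–68.3 mm and full weight held. Lowering onto the plinth; contact is expected near TCP z 0.118.

```bash
H="python3 -m handwheel"
$H '[[[0,0.1,0],[0,0,0]],[[0,0.25,0],[0,0,0]],[[0,0.4,0],[0,0,0]],[[0,0.5,0],[0,0,0]],[[0,0.507,0],[0,0,0]]]' 1
$H '[[[0,0.06,0],[0,0,0]],[[0,0.1,0],[0,0,0]],[[0,0.13,0],[0,0,0]],[[0,0.13,0],[0,0,0]],[[0,0.13,0],[0,0,0]]]'
$H '[[[0,0.008,0],[0,0,0]],[[0,0.014,0],[0,0,0]],[[0,0.014,0],[0,0,0]],[[0,0.014,0],[0,0,0]]]'
$H '[[[0,0.005,0],[0,0,0]],[[0,0.005,0],[0,0,0]],[[0,0.005,0],[0,0,0]]]'
```

```text
clock: 31.75
tool_pos: [0.6012, -0.0156, 0.1461]
orientation: [-89.8, 0.3, 0.0]
force: [-1.3, 0.3, -2.9]
opening: 0.0681
clock: 32.17
tool_pos: [0.6023, -0.0165, 0.1247]
orientation: [-90.0, 0.0, 0.0]
force: [0.5, 1.4, -1.3]
opening: 0.0681
clock: 32.5
tool_pos: [0.6023, -0.0164, 0.1218]
orientation: [-90.0, 0.0, 0.0]
force: [-0.1, -0.9, -3.3]
opening: 0.0678
clock: 32.75
tool_pos: [0.6022, -0.0164, 0.1205]
orientation: [-89.9, 0.1, 0.0]
force: [-0.3, 0.3, -2.8]
opening: 0.0681
```

```bash
H="python3 -m handwheel"
$H '[[[0,0.005,0],[0,0,0]],[[0,0.005,0],[0,0,0]],[[0,0.005,0],[0,0,0]]]' 1
$H '[[[0,0.004,0],[0,0,0]],[[0,0.004,0],[0,0,0]],[[0,0.004,0],[0,0,0]]]'
$H '[[[0,0.003,0],[0,0,0]],[[0,0.003,0],[0,0,0]],[[0,0.003,0],[0,0,0]]]'
```

```text
clock: 33.0
tool_pos: [0.6022, -0.0163, 0.1194]
orientation: [-89.9, 0.1, 0.0]
force: [0.2, 0.3, -1.7]
opening: 0.068
clock: 33.25
tool_pos: [0.6022, -0.0164, 0.1189]
orientation: [-89.9, 0.0, 0.0]
force: [0.7, -1.1, 0.1]
opening: 0.0683
clock: 33.5
tool_pos: [0.6022, -0.0164, 0.1189]
orientation: [-89.9, 0.0, 0.1]
force: [-0.5, -1.2, 5.2]
opening: 0.0678
```

Set down with contact at TCP z 0.1189 as predicted. Release, back straight out, rise; then compute the return to tool-down at yaw 90°.

```bash
H="python3 -m handwheel"
$H '[[[0,0,0],[0,0,0]],[[0,0,0],[0,0,0]],[[0,0,0],[0,0,0]],[[0,0,0],[0,0,0]]]' -1
$H '[[[0,0,-0.08],[0,0,0]],[[0,0,-0.2],[0,0,0]],[[0,0,-0.35],[0,0,0]],[[0,0,-0.5],[0,0,0]],[[0,0,-0.6],[0,0,0]]]'
$H '[[[0,0,0],[0,0,0]],[[0,0,0],[0,0,0]]]'
$H '[[[0,-0.2,0],[0,0,0]],[[0,-0.4,0],[0,0,0]],[[0,-0.6,0],[0,0,0]],[[0,-0.8,0],[0,0,0]],[[0,-0.9,0],[0,0,0]]]'
$H '[[[0,0,0],[0,0,0]],[[0,0,0],[0,0,0]]]'
python3 - <<'E'
from kin import *
from scipy.spatial.transform import Slerp
p,r=cur(); o=get_obs(); print(p,r.as_euler('xyz',degrees=True).round(2),o['joint_pos'].round(1))
for yaw in (90,):
  T=down(yaw); S=Slerp([0,1],R.concatenate([r,T])); n=np.degrees((r.inv()*T).magnitude()); print(yaw,n)
  k=int(np.ceil(n/33)); q=o['joint_pos']; w=[]
  for i in range(1,k+1):
    a=i/k; w.append(((p[0]*(1-a)+.6023*a,p[1]*(1-a)-.049*a,.29),S(a))); q,e=ik(np.array(w[-1][0]),w[-1][1],q); print(q.round(0),round(e,2))
  plan(w)
E
```

```text
clock: 33.83
tool_pos: [0.6022, -0.0163, 0.1178]
orientation: [-89.9, 0.1, 0.0]
force: [0.8, 0.5, -0.4]
opening: 0.0861
clock: 34.25
tool_pos: [0.6018, -0.1394, 0.1175]
orientation: [-90.0, 0.1, -0.0]
force: [-0.4, -0.5, -0.1]
opening: 0.0875
clock: 34.42
tool_pos: [0.6021, -0.1382, 0.1173]
orientation: [-90.0, 0.1, -0.1]
force: [-0.3, 0.4, -0.3]
opening: 0.0882
clock: 34.83
tool_pos: [0.6026, -0.1361, 0.303]
orientation: [-90.2, -0.3, 0.1]
force: [0.7, -0.7, 0.5]
opening: 0.0876
clock: 35.0
tool_pos: [0.6024, -0.1359, 0.3]
orientation: [-90.1, -0.1, 0.1]
force: [0.5, -0.5, -1.1]
opening: 0.0875
[ 0.60242758 -0.13592769  0.3000489 ] [-9.008e+01 -1.400e-01  7.000e-02] [ -37.8   44.6   25.5  -75.7 -125.4 -156.2]
90 119.83752185142168
[ -27.   42.   34.  -59. -126. -139.] 0.0
[ -15.   35.   32.  -39. -118. -121.] 0.0
[  -2.   24.   20.  -19. -100. -107.] 0.0
[  14.   12.   -2.    0.  -77. -104.] 0.0
[-0.0, 0.05, 0.109] [-0.048, -0.0481, -0.048] rows 4.2 
[0.036, -0.027, 0.099] [-0.048, -0.0481, -0.048] rows 4.2 
[0.072, -0.036, 0.072] [-0.048, -0.0481, -0.048] rows 4.2 
[0.099, -0.027, 0.036] [-0.048, -0.0481, -0.048] rows 4.2
```

```bash
H="python3 -m handwheel"
$H '[[[0,0.05,0.109],[-0.048,-0.048,-0.048]],[[0,0.05,0.109],[-0.048,-0.048,-0.048]],[[0,0.05,0.109],[-0.048,-0.048,-0.048]],[[0,0.05,0.109],[-0.048,-0.048,-0.048]],[[0,0.05,0.109],[-0.048,-0.048,-0.048]]]' -1
$H '[[[0.036,-0.027,0.099],[-0.048,-0.048,-0.048]],[[0.036,-0.027,0.099],[-0.048,-0.048,-0.048]],[[0.036,-0.027,0.099],[-0.048,-0.048,-0.048]],[[0.036,-0.027,0.099],[-0.048,-0.048,-0.048]],[[0.036,-0.027,0.099],[-0.048,-0.048,-0.048]]]'
$H '[[[0.072,-0.036,0.072],[-0.048,-0.048,-0.048]],[[0.072,-0.036,0.072],[-0.048,-0.048,-0.048]],[[0.072,-0.036,0.072],[-0.048,-0.048,-0.048]],[[0.072,-0.036,0.072],[-0.048,-0.048,-0.048]],[[0.072,-0.036,0.072],[-0.048,-0.048,-0.048]]]'
$H '[[[0.099,-0.027,0.036],[-0.048,-0.048,-0.048]],[[0.099,-0.027,0.036],[-0.048,-0.048,-0.048]],[[0.099,-0.027,0.036],[-0.048,-0.048,-0.048]],[[0.099,-0.027,0.036],[-0.048,-0.048,-0.048]],[[0.099,-0.027,0.036],[-0.048,-0.048,-0.048]]]'
$H '[[[0,0,0],[0,0,0]],[[0,0,0],[0,0,0]]]'
python3 - <<'E'
from kin import *
p,r=cur(); o=get_obs(); print(p,r.as_euler('xyz',degrees=True).round(2),o['joint_pos'].round(1))
s=snap('wrist','w4.png'); w=world(s)
m=(np.hypot(w[...,0]-.602,w[...,1]+.049)<.052)&(w[...,2]>.136)&(w[...,2]<.150)
print(m.sum(),cv2.minAreaRect(w[m][:,:2].astype(np.float32)*1000),np.median(w[m][:,2]))
m=(abs(w[...,2]-.048)<.004)&(np.hypot(w[...,0]-.602,w[...,1]+.05)<.11)
print('platter',cv2.minEnclosingCircle(w[m][:,:2].astype(np.float32)*1000))
plan([((.6023,-.049,.16),down(90)),((.6023,-.049,.1115),down(90))])
E
```

```text
clock: 35.42
tool_pos: [0.604, -0.1124, 0.2893]
orientation: [-110.5, -14.4, 20.7]
force: [0.1, 0.6, 1.3]
opening: 0.0877
clock: 35.83
tool_pos: [0.6032, -0.0904, 0.2897]
orientation: [-135.3, -19.6, 45.5]
force: [-0.2, -0.4, 1.4]
opening: 0.0879
clock: 36.25
tool_pos: [0.602, -0.0692, 0.2892]
orientation: [-160.0, -14.2, 70.2]
force: [1.2, -0.2, 1.6]
opening: 0.0876
clock: 36.67
tool_pos: [0.5997, -0.0484, 0.2869]
orientation: [-179.8, -0.1, 90.1]
force: [-0.6, -0.6, 0.4]
opening: 0.0875
clock: 36.83
tool_pos: [0.6015, -0.0493, 0.2873]
orientation: [-179.6, -0.3, 89.8]
force: [0.7, 0.2, -0.2]
opening: 0.0878
[ 0.60147266 -0.04932714  0.28733323] [-179.59   -0.32   89.75] [  13.6   12.    -1.4   -0.4  -77.  -103.7]
4874 ((603.6784057617188, -48.71670913696289), (68.71830749511719, 68.08335876464844), 0.13734741508960724) 0.14187064759596502
platter ((603.1541137695312, -49.138675689697266), 91.9322738647461)
[0.0, 0.005, 0.637] [-0.0011, -0.0009, -0.0008] rows 3.1 
[0.0, -0.0, 0.242] [0.0, 0.0, 0.0] rows 1.2
```

View pics/w4.png

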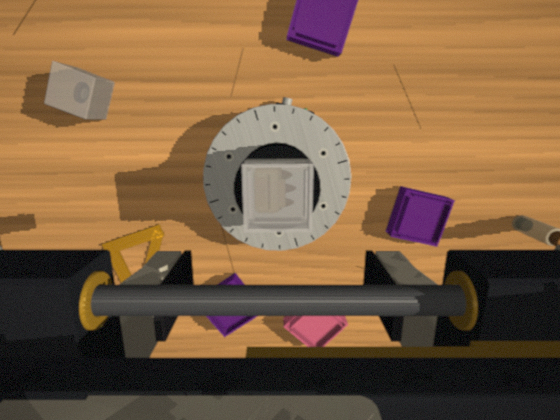

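The view shows the inverted clear base on the plinth at (278,195), centred on the platter within 0.6 mm of its measured axis, with the fragment visible through it. Bystanders look undisturbed. Now grip the base walls only, above the seam.

```bash
H="python3 -m handwheel"
$H '[[[0,0.005,0.2],[-0.001,-0.001,-0.0008]],[[0,0.005,0.4],[-0.001,-0.001,-0.0008]],[[0,0.005,0.6],[-0.001,-0.001,-0.0008]],[[0,0.005,0.637],[-0.001,-0.001,-0.0008]],[[0,0.005,0.637],[-0.001,-0.001,-0.0008]]]' -1
$H '[[[0,0,0],[0,0,0]],[[0,0,0],[0,0,0]]]'
$H '[[[0,0,0.08],[0,0,0]],[[0,0,0.16],[0,0,0]],[[0,0,0.22],[0,0,0]],[[0,0,0.242],[0,0,0]],[[0,0,0.242],[0,0,0]]]'
$H '[[[0,0,0],[0,0,0]],[[0,0,0],[0,0,0]]]'
python3 - <<'E'
from kin import *
p,r=cur(); o=get_obs(); print(p,r.as_euler('xyz',degrees=True).round(2),o['force'])
plan([((.6023,-.049,.111),down(90))])
E
```

```text
clock: 37.3
tool_pos: [0.6013, -0.0505, 0.1574]
orientation: [-179.7, 0.2, 90.0]
force: [0.0, -0.3, -0.0]
opening: 0.0872
clock: 37.47
tool_pos: [0.6049, -0.0495, 0.1633]
orientation: [179.7, 0.1, 90.1]
force: [-0.4, -1.2, 1.0]
opening: 0.0876
clock: 37.88
tool_pos: [0.6036, -0.0492, 0.1134]
orientation: [179.8, 0.1, 90.2]
force: [-0.3, 1.2, 0.5]
opening: 0.0877
clock: 38.05
tool_pos: [0.6041, -0.0491, 0.1142]
orientation: [179.7, 0.1, 90.2]
force: [0.4, 0.5, 0.5]
opening: 0.0877
[ 0.60409069 -0.04914422  0.11423462] [1.7971e+02 1.2000e-01 9.0170e+01] [0.36128102 0.51447005 0.45785109]
[0.001, -0.009, 0.016] [0.0008, 0.0003, 0.0005] rows 0.1
```

```bash
H="python3 -m handwheel"
$H '[[[0.001,-0.009,0.014],[0.0008,0.0003,0.0005]],[[0.001,-0.009,0.014],[0.0008,0.0003,0.0005]],[[0.001,-0.009,0.014],[0.0008,0.0003,0.0005]]]' -1
$H '[[[0,0,0],[0,0,0]],[[0,0,0],[0,0,0]],[[0,0,0],[0,0,0]],[[0,0,0],[0,0,0]],[[0,0,0],[0,0,0]]]' 1
$H '[[[0,0,-0.01],[0,0,0]],[[0,0,-0.02],[0,0,0]],[[0,0,-0.03],[0,0,0]],[[0,0,-0.04],[0,0,0]],[[0,0,-0.05],[0,0,0]]]'
$H '[[[0,0,-0.015],[0,0,0]],[[0,0,-0.03],[0,0,0]],[[0,0,-0.05],[0,0,0]],[[0,0,-0.07],[0,0,0]],[[0,0,-0.1],[0,0,0]]]'
$H '[[[0,0,0],[0,0,0]],[[0,0,0],[0,0,0]]]'
python3 - <<'E'
from kin import *
p,r=cur(); o=get_obs(); print(p,r.as_euler('xyz',degrees=True).round(2),o['force'])
s=snap('scene'); cv2.imwrite('pics/off.png',cv2.resize(s['color'][160:290,225:355,::-1],(520,520),interpolation=2))
plan([((.6023,-.049,.25),down(90)),((.535,.10,.25),down(90)),((.478,.238,.20),down(90)),((.478,.238,.03),down(90)),((.478,.238,.003),down(90))])
E
```

```text
clock: 38.3
tool_pos: [0.6012, -0.0491, 0.11]
orientation: [-179.9, 0.0, 90.0]
force: [-0.1, 0.0, -0.3]
opening: 0.088
clock: 38.72
tool_pos: [0.6012, -0.049, 0.1097]
orientation: [-179.9, 0.0, 90.0]
force: [-0.0, 0.3, 0.8]
opening: 0.0677
clock: 39.13
tool_pos: [0.6012, -0.0491, 0.12]
orientation: [-179.9, 0.0, 90.0]
force: [0.2, -0.4, -0.6]
opening: 0.0677
clock: 39.55
tool_pos: [0.601, -0.0491, 0.1398]
orientation: [-179.8, 0.0, 90.0]
force: [0.1, 0.1, -1.1]
opening: 0.0676
clock: 39.72
tool_pos: [0.6015, -0.049, 0.1402]
orientation: [-179.9, 0.0, 90.0]
force: [0.2, -0.4, -1.3]
opening: 0.0679
[ 0.60152574 -0.04900121  0.14021575] [-1.7991e+02  2.0000e-02  8.9980e+01] [ 0.1513364  -0.42808059 -1.28071215]
[-0.0, 0.004, -0.551] [-0.0003, 0.0001, -0.0001] rows 2.6 
[0.745, -0.336, -0.0] [0.0, 0.0, 0.0] rows 3.9 
[0.69, -0.285, 0.25] [0.0, 0.0, 0.0] rows 3.8 
[0.0, -0.0, 0.85] [0.0, 0.0, 0.0] rows 4.1 
[0.0, -0.0, 0.135] [0.0, 0.0, 0.0] rows 0.6
```

View pics/off.png

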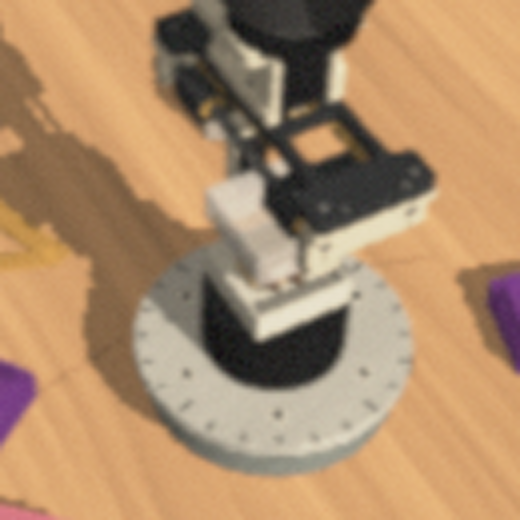

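The base is clear of the lid. The lid stays on the plinth (285,290), with the fragment's teeth visible inside at about (285,283). Carrying the base to the free spot where the lid first lay.

```bash
H="python3 -m handwheel"
$H '[[[0,0.004,-0.15],[0,0,0]],[[0,0.004,-0.3],[0,0,0]],[[0,0.004,-0.45],[0,0,0]],[[0,0.004,-0.55],[0,0,0]],[[0,0.004,-0.55],[0,0,0]]]' 1
$H '[[[0.15,-0.06,0],[0,0,0]],[[0.35,-0.15,0],[0,0,0]],[[0.55,-0.24,0],[0,0,0]],[[0.7,-0.31,0],[0,0,0]],[[0.745,-0.336,0],[0,0,0]]]'
$H '[[[0.15,-0.06,0.05],[0,0,0]],[[0.35,-0.14,0.12],[0,0,0]],[[0.55,-0.22,0.2],[0,0,0]],[[0.69,-0.285,0.25],[0,0,0]],[[0.69,-0.285,0.25],[0,0,0]]]'
$H '[[[0,0,0.15],[0,0,0]],[[0,0,0.35],[0,0,0]],[[0,0,0.55],[0,0,0]],[[0,0,0.75],[0,0,0]],[[0,0,0.83],[0,0,0]]]'
$H '[[[0,0,0],[0,0,0]],[[0,0,0],[0,0,0]],[[0,0,0],[0,0,0]]]'
python3 - <<'E'
from kin import *
p,r=cur(); o=get_obs(); print(p,r.as_euler('xyz',degrees=True).round(2),o['force'],o['opening'])
plan([((p[0],p[1],.0015),down(90))])
E
```

```text
clock: 40.18
tool_pos: [0.6045, -0.0491, 0.2548]
orientation: [179.7, 0.0, 90.0]
force: [0.9, 0.1, -0.3]
opening: 0.0675
clock: 40.6
tool_pos: [0.5332, 0.1033, 0.2493]
orientation: [-179.8, -0.0, 90.1]
force: [-0.1, -0.1, -1.0]
opening: 0.0677
clock: 41.02
tool_pos: [0.4749, 0.2417, 0.1967]
orientation: [-179.7, 0.1, 90.2]
force: [-0.7, -1.1, -1.7]
opening: 0.0677
clock: 41.43
tool_pos: [0.4748, 0.2354, 0.0286]
orientation: [-179.5, 0.3, 89.9]
force: [-0.7, -1.4, -0.8]
opening: 0.0675
clock: 41.68
tool_pos: [0.4786, 0.2385, 0.035]
orientation: [-179.9, -0.0, 90.0]
force: [-0.2, 0.0, -0.7]
opening: 0.0678
[0.47859057 0.23853567 0.03502256] [-1.7994e+02 -2.0000e-02  9.0010e+01] [-0.2482279   0.00761133 -0.65030606] 0.06784282317163379
[-0.0, 0.0, 0.168] [-0.0002, -0.0001, 0.0] rows 0.8
```

```bash
H="python3 -m handwheel"
$H '[[[0,0,0.05],[0,0,0]],[[0,0,0.1],[0,0,0]],[[0,0,0.15],[0,0,0]],[[0,0,0.16],[0,0,0]],[[0,0,0.16],[0,0,0]]]' 1
$H '[[[0,0,0.005],[0,0,0]],[[0,0,0.01],[0,0,0]],[[0,0,0.01],[0,0,0]],[[0,0,0.01],[0,0,0]]]'
$H '[[[0,0,0.005],[0,0,0]],[[0,0,0.005],[0,0,0]],[[0,0,0.005],[0,0,0]]]'
$H '[[[0,0,0.004],[0,0,0]],[[0,0,0.004],[0,0,0]],[[0,0,0.004],[0,0,0]]]'
```

```text
clock: 42.1
tool_pos: [0.477, 0.2373, 0.0008]
orientation: [-179.8, 0.1, 90.0]
force: [-0.3, 0.8, 0.4]
opening: 0.0679
clock: 42.43
tool_pos: [0.4777, 0.238, 0.0]
orientation: [-179.9, 0.0, 90.0]
force: [-0.7, -0.3, -0.8]
opening: 0.0677
clock: 42.68
tool_pos: [0.4778, 0.2381, -0.0004]
orientation: [-179.9, 0.0, 90.0]
force: [-1.5, -0.2, 5.9]
opening: 0.0678
clock: 42.93
tool_pos: [0.4779, 0.2381, -0.0004]
orientation: [-179.9, -0.0, 90.0]
force: [-4.5, -2.0, 14.9]
opening: 0.0674
```

Contact at the predicted height. I release, rise, move away and check.

```bash
H="python3 -m handwheel"
$H '[[[0,0,0],[0,0,0]],[[0,0,0],[0,0,0]],[[0,0,0],[0,0,0]],[[0,0,0],[0,0,0]],[[0,0,0],[0,0,0]]]' -1
$H '[[[0,0,-0.1],[0,0,0]],[[0,0,-0.3],[0,0,0]],[[0,0,-0.5],[0,0,0]],[[0,0,-0.7],[0,0,0]],[[0,0,-0.9],[0,0,0]]]'
$H '[[[-0.2,0.2,-0.3],[0,0,0]],[[-0.3,0.2,-0.5],[0,0,0]],[[-0.3,0.2,-0.5],[0,0,0]],[[-0.3,0.2,-0.5],[0,0,0]],[[-0.3,0.2,-0.5],[0,0,0]]]'
$H '[[[0,0,0],[0,0,0]],[[0,0,0],[0,0,0]]]'
python3 - <<'E'
from kin import *
s=snap('scene'); t=snap('top'); w=world(t); ws=world(s)
for n,ww in(('top',w),('scene',ws)):
  for nm,c,rad,z0,z1 in(('base',(.478,.238),.06,.02,.04),('lid',(.602,-.049),.052,.102,.124),('fossil',(.602,-.049),.04,.123,.14)):
    m=(np.hypot(ww[...,0]-c[0],ww[...,1]-c[1])<rad)&(ww[...,2]>z0)&(ww[...,2]<z1)
    if m.sum()>5: print(n,nm,m.sum(),np.round(cv2.minAreaRect(ww[m][:,:2].astype(np.float32)*1000)[0],1),np.round(cv2.minAreaRect(ww[m][:,:2].astype(np.float32)*1000)[1],1),np.median(ww[m][:,2]).round(4))
i=np.zeros((560,800,3),np.uint8)
i[:420,:560]=s['color'][:,:,::-1]
i[:240,560:]=cv2.resize(s['color'][205:255,270:320,::-1],(240,240),interpolation=2)
i[250:490,560:]=cv2.resize(t['color'][190:240,234:284,::-1],(240,240),interpolation=2)
cv2.imwrite('pics/end.png',i)
E
```

```text
clock: 43.35
tool_pos: [0.4776, 0.2379, -0.0021]
orientation: [-179.9, 0.0, 90.0]
force: [-0.8, 0.9, -0.1]
opening: 0.0872
clock: 43.77
tool_pos: [0.4777, 0.2376, 0.1799]
orientation: [-179.8, 0.0, 90.0]
force: [1.9, 1.5, 0.1]
opening: 0.0877
clock: 44.18
tool_pos: [0.5195, 0.1776, 0.2802]
orientation: [179.9, -0.1, 89.9]
force: [0.1, 0.8, -0.7]
opening: 0.0877
clock: 44.35
tool_pos: [0.5175, 0.1779, 0.2767]
orientation: [-179.7, 0.1, 90.0]
force: [-0.4, 1.4, -0.1]
opening: 0.0879
top base 302 [472.8 237.7] [51.6 70.3] 0.0318
top lid 225 [595.2 -49.5] [81.5 82.4] 0.1111
top fossil 120 [596.6 -57.3] [42.8 29.7] 0.128
scene base 834 [477.3 239.9] [69.2 71.5] 0.0319
scene lid 434 [601.2 -46.7] [69.8 70.6] 0.1144
scene fossil 164 [597.5 -54. ] [45.2 32.6] 0.1278
```

View pics/end.png

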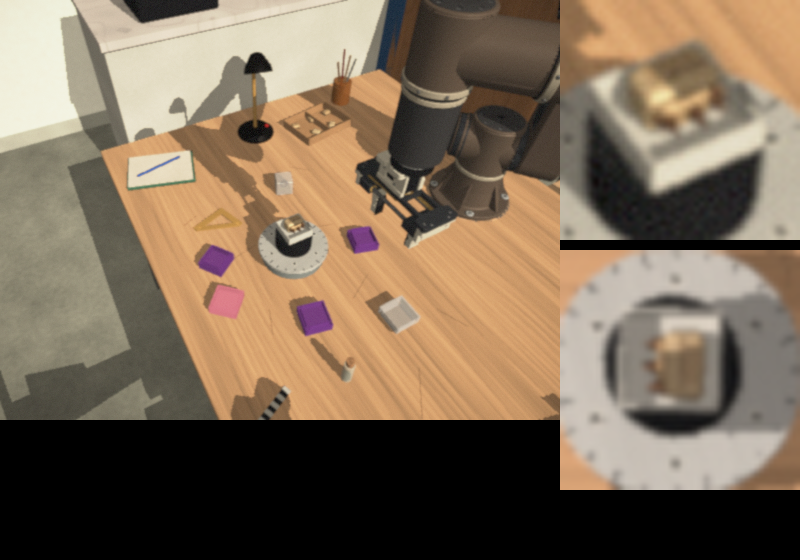

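The final view shows the fragment lying flat and upside down in the lid on the plinth (295,228), its top at 0.128 m (0.129 expected). The base is empty on the table at (398,314), and the bystanders look undisturbed. Handing in.

```bash
python3 -c "
from h import *
print(close_job())"
```

```text
the job is handed in; nothing more can be done
None
```

The fragment now lies underside up in the lid on the middle of the plinth, and the job was handed in at about 44 s of the 72 s allowed.

**What I did:** I put the lid on the base and squeezed across the seam both ways to make the faces flush. I then lifted the pinched box 4 mm, turned it square and centred it on the plinth. After that I pinched the seam from the side, rolled the box 180° and set it down lid-down. Last, I lifted the base off and stood it mouth-down where the lid first lay, about 0.3 m from the turntable axis.

**Last checks:**
- **Fragment:** its top is at 0.128 m against 0.129 m expected, so it lies flat in the lid.
- **Closed box after the flip:** its centre was about 0.7 mm from the platter axis in the wrist camera.
- **Grip during the flip:** the opening held at about 68 mm and the wrist force stayed at about 2–3 N, consistent with the box's weight.
- **Base:** its upper face is at 0.032 m, so it stands flat, and it is empty.
- **Bystanders:** they look undisturbed. I judged this by eye from the pictures and did not measure them.

**What failed or disagreed:**
- **First lid grasp missed:** the cameras put the fingertips about 13 mm behind the reported tool point, not 14 mm ahead as stated, so the fingers closed above the lid. Nothing was disturbed, and I corrected for this from then on.
- **Final lid position:** the last top-camera lid fit, about 7 mm off with an 82 mm size, mixes in the fragment and part of the plinth, so I did not use it. The scene camera gave (601, -47) mm, within about 2.5 mm of the centre I used.

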